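# Turn the board over in its spring-pin holder and set the heat sinks

## Robot

A 6-joint arm with a two-finger parallel gripper is mounted at the origin on the work surface. World frame = base frame: x ahead of the robot, y to its left, z up, the work surface at z = 0. Lengths are in m, angles in rad, forces in N, time in s.
With the tool pointing down it reaches from about 0.35 to 0.775 m from the base axis. Payload 7.3 kg.
Tool frame: the origin (TCP) lies on the centre line of the jaws, within the pads' length; the fingertips stand tip_reach ahead of it and the grasp point (between the pads) lies 6 mm ahead of it (tip_reach is the distance from the TCP to the fingertips, in m); x points along the fingers, y is the direction in which the jaws open and shut, and the axes are right-handed (so a half turn about x gives the same grasp; the last joint's range is limited). The gripper opens to 92 mm and grips with 3 to 60 N. Pads are 19 mm wide; open, the fingers measure 130 mm over their backs; the gripper's body (75 mm by 190 mm) begins 47 mm behind the grasp point.
Start: joints at [-1.369, 0.342, 1.524, -0, 1.275, -0.146], TCP at [0.179, -0.494, 0.252] pointing down, gripper open.
Joint ranges: [-2.53, 2.53], [-0.77, 2.02], [0.04, 2.7], [-1, 4.14], [0.28, 2.66], [-3.11, 3.11]. Speed limits (rad/s): [2.57, 2.57, 3.14, 3.14, 3.14, 3.14].

## Interface

Orientations are given as [roll, pitch, yaw] about the fixed x, y, z axes, in that order (R = Rz(yaw) Ry(pitch) Rx(roll)).
In Python, from cell import observe, read_camera, get_calibration, hand_in, tip_reach gives the robot as it stands. The module is installed in compiled form; this text tells all that it offers.
- The arm moves only by the shell command python3 -m crank 'ROWS' [FORCE]. ROWS is JSON, a list of rows, each an object of numbers: "fingers": the opening, from -1 (shut) to 1 (fully open); "tx", "ty", "tz": the shift along the tool's x, y, z in units of 40 mm (1.0 is 40 mm); "roll": the turn about the tool's x in units of 10 degrees (1.0 is 10 degrees). In form: [{"fingers": .., "tx": .., "ty": .., "tz": .., "roll": ..}, ...]. A call has exactly 8 rows; each row is the pose to reach, as a shift and turn from the pose commanded when the call began, along the tool's axes at that moment; what a row does not reach only later rows make up. A row lasts 1/8 s, in which the tool goes at most 62.5 mm and 10.7 degrees, less where a joint would pass 70% of its speed; a pose out of reach is approached as far as the arm can. A call with a gripper value outside its range is refused whole. The fingers move at their own pace and stop on an object; FORCE is the grip in N (left out, the last holds). Time passes only in rows, so rows that repeat a pose let the fingers close, or fill a call up. It gives the time, the measured TCP pose, the force and the opening at its end, in the units of the state.
- observe(): the state, without advancing time (a new reading comes with each control period).
- read_camera(name): name is "scene" or "top" or "wrist"; returns (picture, depth): 384x512x3 uint8, red, green, blue; 384x512 float32, m along the optical axis (not along the pixel's ray), 0 where there is no reading.
- get_calibration(name): a dict with "vertical_fov" (degrees; the focal length in pixels is half the picture's height over the tangent of half this angle, whatever the lens; pixels are square), "cx", "cy" (the principal point, pixels), "pose" (4x4, takes a point from camera to world coordinates); the wrist camera has in their place "T_tool_cam" (4x4, takes a point from camera to tool coordinates, whose origin is the TCP and whose axes are the tool frame's). Camera axes: x right, y down, z forward; pixel columns grow to the right and rows downward; lengths in m; the calibration is good to about 2 mm. A picture is of the moment at which its call begins: read the wrist's pose just before it. get_calibration takes no time and is no camera call.
- hand_in(): hands the job in, once; it reports no verdict.
The state is a dict: "time": time; "qpos": joint angles; "qvel": joint speeds; "joint_efforts": joint torques, N m; "tool_pos": TCP position; "tool_rot": TCP orientation; "contact_force": force on the tool from outside, world axes, zero at the start; "torque": the same for the moment, N m; "opening": finger opening in m.
Only numpy, scipy, OpenCV 4.12 (cv2) and the standard library are available. Lean on these libraries where they do the work, as an engineer would, in place of code of your own. Each camera call takes 0.05 s, during which the arm holds its last target. There are 200 camera calls.

## Task

Turn the circuit board over in its holder and fit its heat sinks. Take the loose shield lids off the board and lay them on the mat; pull the spring pin up by its tee grip, turn it a quarter turn into its rest notch and leave it standing out; swing the board over by its bar, so that its underside faces up, and turn the pin back so that it drops fully home and locks. Then set every heat sink from the mat centred and square on a bare chip of its own, fins up, large sinks on large chips and small on small; do not disturb the mouse, the flux jar or the screwdriver.

Things in the scene. Friction and masses are not known exactly. Their poses are not given: they have to be found in the camera images.
- holder: Turn-over board holder, fixed to the bench: dark base plate 116 x 290 x 12 mm and two posts that carry the board's frame on a level trunnion axis 120 mm above the bench. Origin on the bench under the middle of the frame. Its y axis runs along the trunnion axis (toward the spring pin), its z is up; at the start the bar is on its -x side.
- axis_mid (a point): point on the trunnion axis at the middle of the frame, 120 mm above the bench; fixed, axes as the holder's. The frame is 108 mm wide (across the axis) and 208 mm long (along it), with rails 16 mm high; the 2 mm green board lies in the middle of that height, so the rails stand 7 mm above its face all round.
- frame (a joint): angle of frame and board (rad): 0 at the start, component side up, bar toward the holder's -x; grows as the bar is raised and swung up and over to +x; 3.14 turned over; stops just past both ends. Friction (0.15 N m) holds it anywhere when the pin is out. The index disc has notches for the pin at 0 and 3.14 only (0.017 rad play); else a released pin rides on the rim until a notch comes under it.
- bar (a point): middle of the frame's pull bar: a round steel bar of 10 mm diameter, 100 mm long, parallel to the trunnion axis and 92 mm from it, held 38 mm clear of the frame's rail by a leg at either end; 120 mm above the bench when the board is level. It moves with the frame.
- pin_lift (a joint): how far the spring pin is pulled up (m): 0 fully home (locked, 8 mm deep in the index disc's notch), about 0.010 when it stands in its rest notch, 0.020 at its stop; it must be above 0.0125 to be turned. The spring pulls it down with 6 N at 0, 10 N in the rest notch, 14 N at 0.020: a compliant arm must be commanded a few mm further.
- pin_turn (a joint): turn of the pin's tee grip (rad): 0 when the tee lies across the trunnion axis (only there can it drop home), 1.57 at its stop, with the tee along the axis, a quarter turn anticlockwise seen from above, where its cross pin drops 2 mm into the rest notch and holds the pin out. To turn back it must first be lifted 3 to 5 mm out of the rest notch.
- pin_grip (a point): centre of the pin's tee grip: a dark bar 46 mm long, 12 mm wide and 18 mm high, on an upright stem at the end of the holder, 138 mm from the frame's middle along the holder's +y; centre 221 mm above the bench when home. Nothing within 27 mm under it but its 9 mm stem. Its x axis runs along the tee; it moves with the pin.
- chip_big1 (a point): centre of the outer face of the first large chip (26 x 26 mm, grey thermal pad, 3.5 mm proud) on the board's underside; x across the frame, y along it, z into the board (down once turned over, the face then 124.5 mm above the bench). The four chips lie in a row on the axis, 46 mm apart: big1, small1, big2, small2 toward the holder's +y. Grip sinks across the frame: 28 mm are free to either rail.
- chip_big2 (a point): the same of the second large chip, 26 x 26 mm
- chip_small1 (a point): the same of the first small chip, 16 x 16 mm
- chip_small2 (a point): the same of the second small chip, 16 x 16 mm
- lid1: loose shield lid of pressed steel, 28 x 34 mm and 8 mm high, about 15 g, with small vent holes; at the start it lies on the board's component side with its long sides roughly along the trunnion axis (may be absent). Origin: centre of its underside; x along its 28 mm, y along its 34 mm; z up.
- lid2: another shield lid, the same (may be absent)
- sink_big1: large aluminium pin-fin heat sink, 36 x 36 mm, 18 mm high, about 50 g, on the mat fins up (may be absent). Origin: centre of its underside; z up through the fins, x and y along its sides.
- sink_big2: another large heat sink, the same (may be absent)
- sink_small1: small aluminium pin-fin heat sink, 26 x 26 mm, 14 mm high, about 20 g (may be absent); origin and axes likewise
- sink_small2: another small heat sink, the same (may be absent)
- mouse: dark computer mouse, 104 x 60 x 34 mm, leave alone; origin at the centre of its underside
- flux_jar: jar of 48 mm diameter and 42 mm height, leave alone; origin at the centre of its underside
- screwdriver: screwdriver 160 mm long lying on the mat, leave alone; its x axis runs along it

How it is judged:
On the way, in this order (a step that is already met when the one before it is completed fails the run):
1. with the board not yet turned, the shield lids lie on the mat and the spring pin stands out in its rest notch, all let go (value of joint pin_lift above 0.0085 m and value of joint pin_turn above 1.35 rad and value of joint frame below 0.15 rad and contact force between the fingers and pin_turn below 0.1 N and height (world z) of each of lid1, lid2 below 0.01 m and contact force between the fingers and lid1 below 0.1 N and contact force between the fingers and lid2 below 0.1 N), for 0.3 s.
2. the board is turned over and the pin is home in the second notch (value of joint frame above 3.09 rad and value of joint pin_lift below 0.002 m and value of joint pin_turn below 0.2 rad), for 0.3 s.
At the end, for the whole second after the job is handed in: Frame beyond 3.09 rad; pin lifted under 2 mm, tee within 0.2 rad of square across the trunnion axis; lids at rest on the mat (under 10 mm); every sink at rest on a chip of its own size, fins up (0.1 rad), its underside's centre within 5 mm of the chip face's, sides within 0.2 rad of the chip's (all of step 2 and ((distance between sink_big1 and chip_big1 below 0.005 m and (angle between the x axis of sink_big1 and the x axis of chip_big1, either way round below 0.2 rad or angle between the x axis of sink_big1 and the y axis of chip_big1, either way round below 0.2 rad)) or (distance between sink_big1 and chip_big2 below 0.005 m and (angle between the x axis of sink_big1 and the x axis of chip_big2, either way round below 0.2 rad or angle between the x axis of sink_big1 and the y axis of chip_big2, either way round below 0.2 rad))) and angle between each of sink_big1, sink_big2, sink_small1, sink_small2's own z axis and vertical below 0.1 rad and linear speed of each of sink_big1, sink_big2, sink_small1, sink_small2, lid1, lid2 below 0.01 m/s and ((distance between sink_big2 and chip_big1 below 0.005 m and (angle between the x axis of sink_big2 and the x axis of chip_big1, either way round below 0.2 rad or angle between the x axis of sink_big2 and the y axis of chip_big1, either way round below 0.2 rad)) or (distance between sink_big2 and chip_big2 below 0.005 m and (angle between the x axis of sink_big2 and the x axis of chip_big2, either way round below 0.2 rad or angle between the x axis of sink_big2 and the y axis of chip_big2, either way round below 0.2 rad))) and ((distance between sink_small1 and chip_small1 below 0.005 m and (angle between the x axis of sink_small1 and the x axis of chip_small1, either way round below 0.2 rad or angle between the x axis of sink_small1 and the y axis of chip_small1, either way round below 0.2 rad)) or (distance between sink_small1 and chip_small2 below 0.005 m and (angle between the x axis of sink_small1 and the x axis of chip_small2, either way round below 0.2 rad or angle between the x axis of sink_small1 and the y axis of chip_small2, either way round below 0.2 rad))) and ((distance between sink_small2 and chip_small1 below 0.005 m and (angle between the x axis of sink_small2 and the x axis of chip_small1, either way round below 0.2 rad or angle between the x axis of sink_small2 and the y axis of chip_small1, either way round below 0.2 rad)) or (distance between sink_small2 and chip_small2 below 0.005 m and (angle between the x axis of sink_small2 and the x axis of chip_small2, either way round below 0.2 rad or angle between the x axis of sink_small2 and the y axis of chip_small2, either way round below 0.2 rad))) and height (world z) of each of lid1, lid2 below 0.01 m); the robot touches nothing.
It fails at once if the mouse is pushed more than 30 mm (distance of mouse from where it was at the start of the episode above 0.03 m).
It fails at once if the flux jar is pushed more than 30 mm (distance of flux_jar from where it was at the start of the episode above 0.03 m).
It fails at once if the screwdriver is pushed more than 30 mm (distance of screwdriver from where it was at the start of the episode above 0.03 m).
Of lid1, lid2 only 1 to 2 are there at a start; the rules pass over those that are not, and their reading is None.
Of sink_big1, sink_big2, sink_small1, sink_small2 only 2 to 4 are there at a start; the rules pass over those that are not, and their reading is None.
At some moment in a run one of sink_big1, sink_big2, sink_small1, sink_small2 may be knocked a few centimetres aside while the robot is not near it.
Once in a run the grip may slacken for a moment while it holds something.
It also fails if it takes over 210 s, if anything falls off the work surface, if the arm or the gripper's body presses on something with over 40 N, if the wrist force passes 120 N, or if a joint passes its speed limit or range.

## Working session

There is one attempt and no reset: what is moved stays moved. The work goes in short steps, Python scripts to look and compute and a shell command to move; the robot and the scene stay as the last step left them, time stands still between calls to the robot, and variables do not carry over. Pictures are saved under pics/ and viewed, about 12 in all and at most 16, crops included, and the job is handed in when it is done.

```bash
mkdir -p pics; cat > h.py <<'E'
import numpy as np, cv2, json
from scipy.spatial.transform import Rotation as R
from cell import observe, read_camera, get_calibration, tip_reach
def tool(s=None):
    s=s or observe(); T=np.eye(4); T[:3,:3]=R.from_euler('xyz',s['tool_rot']).as_matrix(); T[:3,3]=s['tool_pos']; return T
def grab(name,tag):
    T=tool(); im,d=read_camera(name); c=get_calibration(name)
    P=c['pose'] if 'pose' in c else T@np.array(c['T_tool_cam'])
    np.savez('pics/%s.npz'%tag,im=im,d=d,P=np.array(P),k=[192/np.tan(np.radians(c['vertical_fov'])/2),c['cx'],c['cy']])
    return im
def save(tag,box=None,sc=1.5):
    im=np.load('pics/%s.npz'%tag)['im']
    if box: x0,y0,x1,y1=box; im=im[y0:y1,x0:x1]
    im=cv2.resize(im,None,fx=sc,fy=sc,interpolation=cv2.INTER_CUBIC)
    cv2.imwrite('pics/%s_%s.png'%(tag,'f' if not box else '_'.join(map(str,box))),im[:,:,::-1])
def pts(tag):
    z=np.load('pics/%s.npz'%tag); f,cx,cy=z['k']; d=z['d']
    v,u=np.mgrid[0:d.shape[0],0:d.shape[1]]
    p=np.stack([(u-cx)*d/f,(v-cy)*d/f,d],-1)
    return p@z['P'][:3,:3].T+z['P'][:3,3]
def ray(tag,u,v,zw):
    z=np.load('pics/%s.npz'%tag); f,cx,cy=z['k']; r=z['P'][:3,:3]@np.array([(u-cx)/f,(v-cy)/f,1]); o=z['P'][:3,3]
    return o+r*(zw-o[2])/r[2]
def rel(p,T=None):
    "shift in row units (tx,ty,tz) from TCP to world p"
    T=tool() if T is None else T
    return np.round(T[:3,:3].T@(np.array(p)-T[:3,3])/0.04,3)
E
python3 - <<'E'
from h import *
s=observe();print(s,tip_reach() if callable(tip_reach) else tip_reach); print(tool()[:3,:3].round(3))
for n in ['top','scene']: grab(n,n+'0'); save(n+'0'); c=get_calibration(n); print({k:np.round(v,3) for k,v in c.items()})
print(get_calibration('wrist'))
E
```

```text
{'time': 0.0, 'qpos': array([-1.36898512e+00,  3.42716108e-01,  1.52500455e+00, -2.78840337e-05,
        1.27537575e+00, -1.45959616e-01]), 'qvel': array([-0.00067901, -0.00039448,  0.00032257, -0.00044667, -0.00068787,
        0.00044973]), 'joint_efforts': array([-6.54166506e-04, -4.31235266e+01, -2.44218528e+01,  7.18268403e-02,
        5.61814138e-02, -1.12017840e-04]), 'tool_pos': array([ 0.17888234, -0.49320365,  0.25105271]), 'tool_rot': array([-1.69902628,  1.56929234,  1.79034534]), 'contact_force': array([ 0.26921211,  0.18212184, -1.05943996]), 'torque': array([-0.01308256,  0.00802978,  0.02134967]), 'opening': 0.09145978441680278} 0.025
[[-0.     0.341 -0.94 ]
 [ 0.001 -0.94  -0.341]
 [-1.    -0.001 -0.   ]]
{'vertical_fov': np.float64(48.311), 'cx': np.float64(254.227), 'cy': np.float64(193.259), 'pose': array([[-1.500e-02, -9.850e-01,  1.730e-01,  3.400e-01],
       [-1.000e+00,  1.600e-02,  1.000e-03,  1.300e-02],
       [-4.000e-03, -1.730e-01, -9.850e-01,  1.306e+00],
       [ 0.000e+00,  0.000e+00,  0.000e+00,  1.000e+00]])}
{'vertical_fov': np.float64(46.585), 'cx': np.float64(259.454), 'cy': np.float64(193.948), 'pose': array([[-0.115,  0.62 , -0.776,  1.401],
       [ 0.993,  0.089, -0.076,  0.082],
       [ 0.022, -0.78 , -0.626,  0.844],
       [ 0.   ,  0.   ,  0.   ,  1.   ]])}
{'vertical_fov': 61.209282880417376, 'cx': 254.65608111554602, 'cy': 190.6998106628928, 'T_tool_cam': array([[-1.03838318e-03, -2.42719528e-01,  9.70095950e-01,
        -1.31942461e-01],
       [ 9.99999456e-01, -1.53146118e-04,  1.03207426e-03,
         2.37545820e-04],
       [-1.01938148e-04,  9.70096494e-01,  2.42719555e-01,
        -6.48880927e-02],
       [ 0.00000000e+00,  0.00000000e+00,  0.00000000e+00,
         1.00000000e+00]])}
```

View pics/top0_f.png

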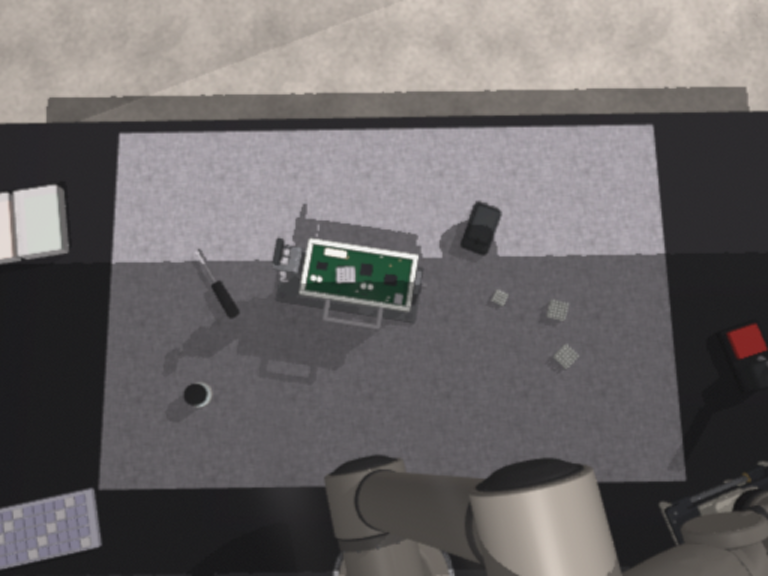

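View pics/scene0_f.png

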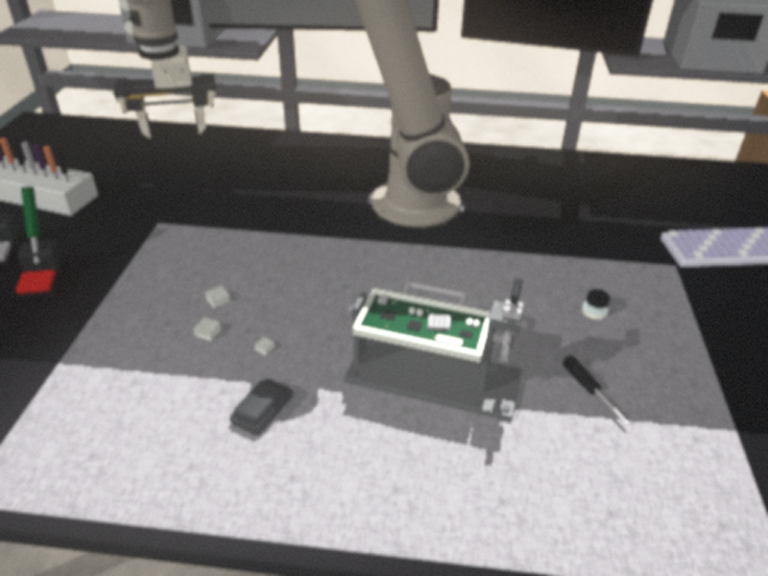

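Top view: board at ~(360,275), one pale lid at ~(346,274), pin at (280,252), bar toward the robot at (352,323); three sinks at (500,297), (558,310), (566,356). Mouse (482,228), screwdriver (220,285), jar (197,394) are clear.

```bash
python3 - <<'E'
from h import *
p=pts('top0'); im=np.load('pics/top0.npz')['im']
def rect(m,lab):
    q=p[m]; r=cv2.minAreaRect((q[:,:2]*1000).astype(np.float32)); print(lab,m.sum(),np.round(r[0],1),np.round(r[1],1),round(r[2],1),'zmax',q[:,2].max().round(3),'zmed',np.median(q[:,2]).round(3))
v,u=np.mgrid[0:384,0:512]
B=lambda x0,y0,x1,y1:(u>=x0/1.5)&(u<x1/1.5)&(v>=y0/1.5)&(v<y1/1.5)
z=p[...,2]
white=(im.min(-1)>190)
rect(B(296,232,424,314)&(z>.105)&(z<.14),'frame')
rect(B(320,300,390,335)&(z>.08),'bar')
rect(B(265,230,298,275)&(z>.19),'tee')
for n,b in dict(s1=(488,285,512,310),b1=(543,295,573,325),b2=(550,340,583,372)).items(): rect(B(*b)&(z>.007),n)
# angle via edges
for uv in [(311,240),(416,255),(408,310),(301,296)]: print('corner',ray('top0',uv[0]/1.5,uv[1]/1.5,.128).round(3))
print('lid',ray('top0',346/1.5,274/1.5,.129).round(3), z[int(274/1.5),int(346/1.5)], 'board z',z[int(290/1.5),int(330/1.5)])
save('top0',(170,145,290,225),6)
save('scene0',(225,180,355,285),6)
E
```

```text
frame 2944 [562.3  53.4] [234.7 138. ] 79.9 zmax 0.14 zmed 0.123
bar 354 [438.5  67.5] [121.8 188.8] 86.2 zmax 1.306 zmed 0.125
tee 129 [473.8 114.3] [333.3  35.5] 31.2 zmax 1.306 zmed 0.229
s1 54 [ 451.  -124.5] [ 28.  351.8] 43.4 zmax 1.306 zmed 0.012
b1 115 [ 527.  -344.8] [34.2 60.3] 70.7 zmax 0.024 zmed 0.016
b2 122 [ 403.  -179.4] [ 57.9 400.3] 9.8 zmax 1.306 zmed 0.015
corner [0.645 0.146 0.128]
corner [ 0.613 -0.052  0.128]
corner [ 0.509 -0.035  0.128]
corner [0.538 0.164 0.128]
lid [0.578 0.08  0.129] 0.1271067759474409 board z 0.12270205397301615
```

View pics/top0_170_145_290_225.png

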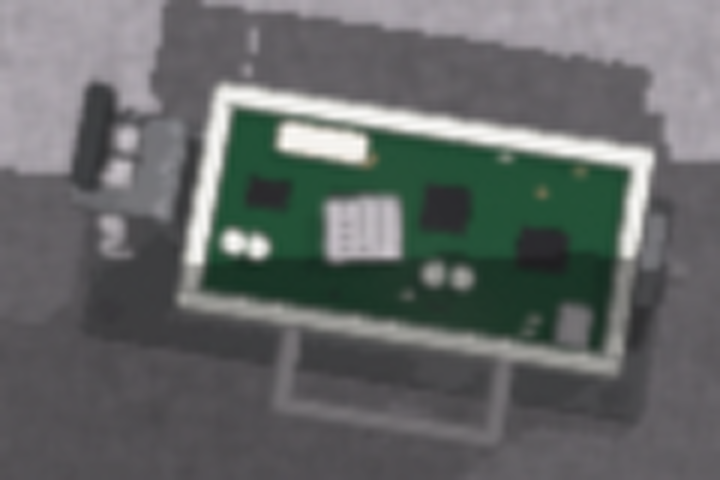

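Only one lid, at crop (363,230) → (0.578, 0.08); the remaining items are soldered parts. Three sinks: two large, one small. Now move over the board and look with the wrist camera.

```bash
cat >> h.py <<'E'
def go(p,ang=None):
    "print row units and roll to bring TCP to p, tool y at world angle ang (deg)"
    T=tool(); a=np.degrees(np.arctan2(T[1,1],T[0,1])); print('tcp',T[:3,3].round(4),'yang',round(a,1),'shift',rel(p,T),'roll',None if ang is None else round(-((ang-a+180)%360-180)/10,2))
E
python3 - <<'E'
from h import *
go((.576,.056,.30),-9.2)
p=pts('top0');
for uv in [(280,158),(290,158)]: pass
E
```

```text
tcp [ 0.1789 -0.4932  0.2511] yang -70.1 shift [ -1.206  -9.527 -14.013] roll -6.09
```

```bash
python3 -m crank '[{"fingers":1,"tx":-1.2,"ty":-0.6,"tz":-0.9,"roll":-0.6},{"fingers":1,"tx":-1.2,"ty":-1.3,"tz":-1.9,"roll":-1.2},{"fingers":1,"tx":-1.2,"ty":-2,"tz":-3,"roll":-1.8},{"fingers":1,"tx":-1.2,"ty":-2.7,"tz":-4,"roll":-2.4},{"fingers":1,"tx":-1.2,"ty":-3.4,"tz":-5,"roll":-3},{"fingers":1,"tx":-1.2,"ty":-4.1,"tz":-6,"roll":-3},{"fingers":1,"tx":-1.2,"ty":-4.8,"tz":-7,"roll":-3},{"fingers":1,"tx":-1.2,"ty":-4.8,"tz":-7,"roll":-3}]'
python3 - <<'E'
from h import *
go((.576,.056,.30),-9.2)
E
```

```text
time: 1.1
tool_pos: [0.3778, -0.2152, 0.2995]
tool_rot: [-2.27, 1.57, 1.747]
contact_force: [-0.3, -0.0, -0.3]
opening: 0.0918
tcp [ 0.3778 -0.2152  0.2995] yang -39.8 shift [-7.000e-03 -5.330e-01 -8.381e+00] roll -3.06
```

```bash
python3 -m crank '[{"fingers":1,"ty":-0.1,"tz":-1.4,"roll":-0.6},{"fingers":1,"ty":-0.2,"tz":-2.8,"roll":-1.2},{"fingers":1,"ty":-0.3,"tz":-4.2,"roll":-1.8},{"fingers":1,"ty":-0.4,"tz":-5.6,"roll":-2.4},{"fingers":1,"ty":-0.5,"tz":-7,"roll":-3.06},{"fingers":1,"ty":-0.53,"tz":-8.38,"roll":-3.06},{"fingers":1,"ty":-0.53,"tz":-8.38,"roll":-3.06},{"fingers":1,"ty":-0.53,"tz":-8.38,"roll":-3.06}]'
python3 - <<'E'
from h import *
go((.576,.056,.30),-9.2); grab('wrist','w1'); save('w1')
E
```

```text
tcp [ 0.3778 -0.2152  0.2995] yang -39.8 shift [-7.000e-03 -5.330e-01 -8.381e+00] roll -3.06invalid input at $[0]: expected keys fingers, tx, ty, tz, roll
```

View pics/w1_f.png

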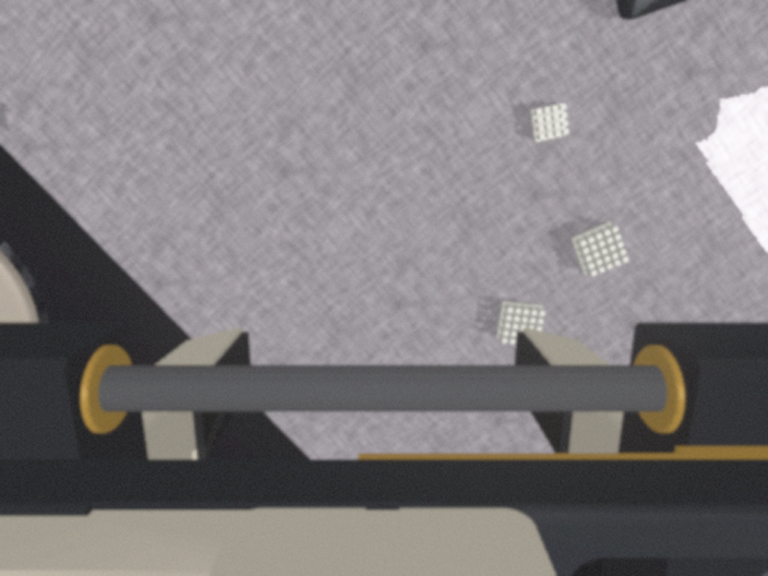

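The keys are all required. The wrist view shows the sinks at (550,122) small, (600,250) and (521,323) large; the gripper hides the lower half, so I stop short of the board to view it.

```bash
python3 -m crank '[{"fingers":1,"tx":-0.1,"ty":-0.1,"tz":-1.2,"roll":-0.6},{"fingers":1,"tx":-0.2,"ty":-0.2,"tz":-2.4,"roll":-1.2},{"fingers":1,"tx":-0.3,"ty":-0.3,"tz":-3.6,"roll":-1.8},{"fingers":1,"tx":-0.5,"ty":-0.6,"tz":-4.8,"roll":-2.4},{"fingers":1,"tx":-0.5,"ty":-1,"tz":-6,"roll":-3.06},{"fingers":1,"tx":-0.5,"ty":-1.3,"tz":-6.6,"roll":-3.06},{"fingers":1,"tx":-0.5,"ty":-1.3,"tz":-6.6,"roll":-3.06},{"fingers":1,"tx":-0.5,"ty":-1.3,"tz":-6.6,"roll":-3.06}]'
python3 - <<'E'
from h import *
go((.576,.056,.30),-9.2); grab('wrist','w2'); save('w2')
E
```

```text
time: 2.15
tool_pos: [0.5068, 0.0164, 0.3194]
tool_rot: [-0.574, 1.57, -2.312]
contact_force: [-0.6, -0.7, -0.4]
opening: 0.0921
tcp [0.5068 0.0164 0.3194] yang -9.6 shift [ 0.484  1.543 -1.265] roll -0.04
```

View pics/w2_f.png

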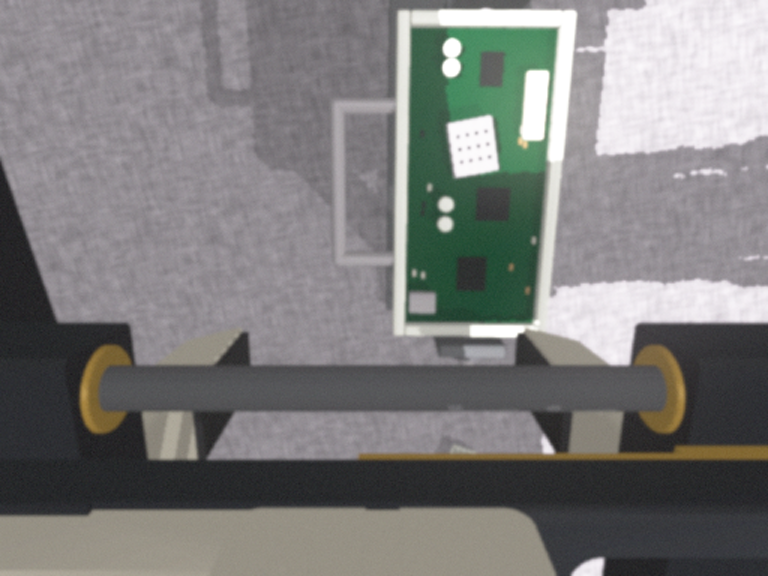

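Board is fully visible: frame corners ~(398,12),(576,12),(547,328),(394,334); lid corners (447,122),(493,115),(499,171),(455,178).

```bash
python3 - <<'E'
from h import *
r=lambda u,v,z: ray('w2',u/1.5,v/1.5,z)
for c in [(398,12),(576,12),(547,328),(394,334)]: print('fr',r(*c,.128).round(4))
L=np.array([r(*c,.129) for c in [(447,122),(493,115),(499,171),(455,178)]]); print('lid',L.mean(0).round(4),np.linalg.norm(np.diff(L,axis=0),axis=1), np.degrees(np.arctan2(*(L[2]-L[1])[[1,0]])),np.degrees(np.arctan2(*(L[1]-L[0])[[1,0]])))
B=[r(*c,.120) for c in [(338,102),(339,262)]]; print('bar ends',np.round(B,4))
p=pts('w2'); z=p[...,2]
for n,(u,v) in dict(conn=(537,105),chip=(491,204),cap=(445,205),board=(480,240),lid=(472,146),rail=(403,200),cap2=(452,68),bar=(339,180)).items(): print(n,p[int(v/1.5),int(u/1.5)].round(4))
np.set_printoptions(suppress=True)
m=(z>.123)&(z<.136)&(np.mgrid[0:384,0:512][0]<228)
q=p[m]; rr=cv2.minAreaRect((q[:,:2]*1000).astype(np.float32)); print(rr,np.median(q[:,2]))
E
```

```text
fr [0.5418 0.1654 0.128 ]
fr [0.6471 0.1477 0.128 ]
fr [ 0.6132 -0.0493  0.128 ]
fr [ 0.5068 -0.0359  0.128 ]
lid [0.5769 0.0805 0.129 ] [0.02902169 0.03467338 0.02853894] -89.95819169269403 -1.275534797155755
bar ends [[0.4963 0.1224 0.12  ]
 [0.4774 0.0197 0.12  ]]
conn [0.6195 0.099  0.1277]
chip [0.5849 0.0421 0.1223]
cap [0.5537 0.0478 0.1275]
board [0.5755 0.0188 0.1202]
lid [0.5756 0.0816 0.1282]
rail [0.5269 0.0552 0.1266]
cap2 [0.5694 0.1294 0.1284]
bar [0.4882 0.0744 0.1251]
((556.170654296875, 60.696678161621094), (214.850341796875, 149.9552001953125), 79.91588592529297) 0.12667171423447776
```

```bash
python3 - <<'E'
from h import *
go((.577,.076,.180),-0.6)
for n,c in dict(s1=(500,297),b1=(558,310),b2=(566,356),mouse=(482,228)).items(): print(n,ray('top0',c[0]/1.5,c[1]/1.5,.016).round(3))
p=pts('top0'); 
for x in [(300,270),(330,280),(420,180)]: print('mat',p[x[1],x[0]].round(4))
z=p[140:185,175:203]; m=(z[...,2]>.2)&(z[...,2]<.25); print('tee',np.median(z[m],0),m.sum()); q=z[m]; print(cv2.minAreaRect((q[:,:2]*1000).astype(np.float32)))
E
```

```text
tcp [0.5067 0.0163 0.3196] yang -9.6 shift [ 3.487  1.485 -1.767] roll -0.9
s1 [ 0.548 -0.227  0.016]
b1 [ 0.52  -0.343  0.016]
b2 [ 0.427 -0.353  0.016]
mouse [ 0.694 -0.196  0.016]
mat [ 0.3336 -0.1189  0.005 ]
mat [ 3.028e-01 -2.080e-01  3.000e-04]
mat [ 0.6029 -0.501   0.0015]
tee [0.60051885 0.19141757 0.229386  ] 101
((600.7963256835938, 192.08558654785156), (12.356803894042969, 45.43781280517578), 80.2176284790039)
```

```bash
python3 -m crank '[{"fingers":0,"tx":0,"ty":0.75,"tz":-0.9,"roll":-0.45},{"fingers":-0.04,"tx":0.5,"ty":1.48,"tz":-1.77,"roll":-0.9},{"fingers":-0.04,"tx":1.5,"ty":1.48,"tz":-1.77,"roll":-0.9},{"fingers":-0.04,"tx":2.5,"ty":1.48,"tz":-1.77,"roll":-0.9},{"fingers":-0.04,"tx":3.3,"ty":1.48,"tz":-1.77,"roll":-0.9},{"fingers":-0.04,"tx":3.5,"ty":1.48,"tz":-1.77,"roll":-0.9},{"fingers":-0.04,"tx":3.5,"ty":1.48,"tz":-1.77,"roll":-0.9},{"fingers":-0.04,"tx":3.5,"ty":1.48,"tz":-1.77,"roll":-0.9}]' 15
python3 - <<'E'
from h import *
go((.577,.076,.149),-0.6); grab('wrist','w3'); save('w3',(100,90,440,340),2.3)
E
```

```text
time: 3.2
tool_pos: [0.5779, 0.0775, 0.1814]
tool_rot: [1.552, 1.568, -0.027]
contact_force: [0.1, 0.0, 0.2]
opening: 0.0443
tcp [0.5779 0.0775 0.1814] yang -0.5 shift [ 0.809 -0.024  0.039] roll 0.01
```

View pics/w3_100_90_440_340.png

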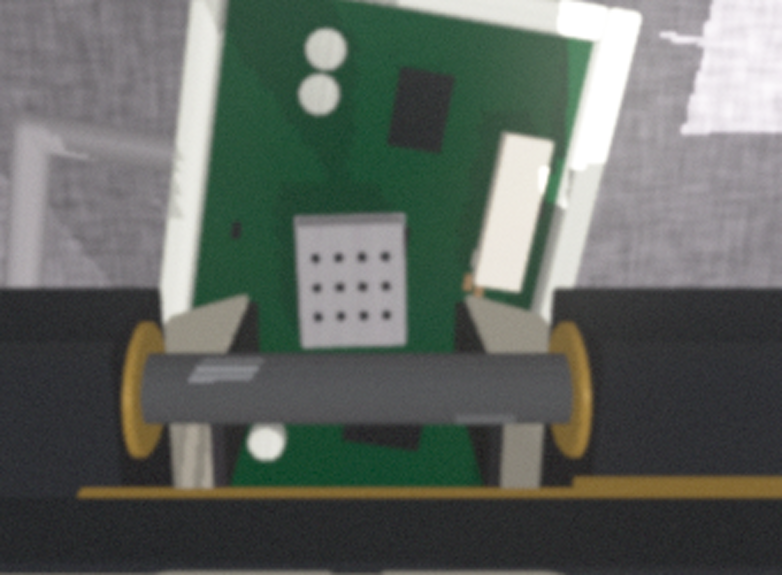

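```bash
python3 - <<'E'
from h import *
r=lambda u,v,z: ray('w3',100+u/2.3,90+v/2.3,z).round(4)
print([r(*c,.129) for c in [(295,215),(405,213),(405,345),(303,347)]]); print('conn',r(472,288,.1277),r(520,290,.1277), r(503,132,.1277))
p=pts('w3')
for u,v in [(210,305),(500,305),(190,350),(530,350)]: print(p[int(90+v/2.3),int(100+u/2.3)].round(4))
E
```

```text
[array([0.563 , 0.1004, 0.129 ]), array([0.5908, 0.1006, 0.129 ]), array([0.5911, 0.0648, 0.129 ]), array([0.5641, 0.0645, 0.129 ])]
conn [0.6086 0.0801 0.1277] [0.6212 0.0794 0.1277] [0.6151 0.1207 0.1277]
[0.5467 0.0885 0.1618]
[0.6089 0.0879 0.1617]
[0.5478 0.089  0.1876]
[0.6097 0.0877 0.1861]
```

```bash
python3 -m crank '[{"fingers":-0.17,"tx":0,"ty":-0.02,"tz":0.06,"roll":0},{"fingers":-0.17,"tx":0.2,"ty":-0.02,"tz":0.06,"roll":0},{"fingers":-0.17,"tx":0.5,"ty":-0.02,"tz":0.06,"roll":0},{"fingers":-0.17,"tx":0.7,"ty":-0.02,"tz":0.06,"roll":0},{"fingers":-0.17,"tx":0.81,"ty":-0.02,"tz":0.06,"roll":0},{"fingers":-0.17,"tx":0.82,"ty":-0.02,"tz":0.06,"roll":0},{"fingers":-0.6,"tx":0.82,"ty":-0.02,"tz":0.06,"roll":0},{"fingers":-0.8,"tx":0.82,"ty":-0.02,"tz":0.06,"roll":0}]' 12
python3 -m crank '[{"fingers":-1,"tx":0,"ty":0,"tz":0,"roll":0},{"fingers":-1,"tx":0,"ty":0,"tz":0,"roll":0},{"fingers":-1,"tx":-0.2,"ty":0,"tz":0,"roll":0},{"fingers":-1,"tx":-0.5,"ty":0,"tz":0,"roll":0},{"fingers":-1,"tx":-1,"ty":0,"tz":0,"roll":0},{"fingers":-1,"tx":-1.5,"ty":0,"tz":0,"roll":0},{"fingers":-1,"tx":-1.5,"ty":0,"tz":0,"roll":0},{"fingers":-1,"tx":-1.5,"ty":0,"tz":0,"roll":0}]' 12
python3 - <<'E'
from h import *
go((.40,-.09,.20)); print(rel((.40,-.09,.028)))
E
```

```text
time: 4.25
tool_pos: [0.5762, 0.0756, 0.147]
tool_rot: [1.321, 1.57, -0.258]
contact_force: [0.1, -0.1, 0.4]
opening: 0.0281
time: 5.25
tool_pos: [0.5758, 0.0755, 0.2066]
tool_rot: [-1.428, 1.57, -3.007]
contact_force: [-0.9, -0.7, -0.8]
opening: 0.0278
tcp [0.5758 0.0755 0.2066] yang -0.5 shift [ 0.167 -4.361  4.175] roll None
[ 4.467 -4.359  4.175]
```

```bash
python3 -m crank '[{"fingers":-1,"tx":0,"ty":-1,"tz":1,"roll":0},{"fingers":-1,"tx":0,"ty":-2,"tz":2,"roll":0},{"fingers":-1,"tx":0,"ty":-3,"tz":3,"roll":0},{"fingers":-1,"tx":0.2,"ty":-4,"tz":3.9,"roll":0},{"fingers":-1,"tx":1.2,"ty":-4.36,"tz":4.18,"roll":0},{"fingers":-1,"tx":2.4,"ty":-4.36,"tz":4.18,"roll":0},{"fingers":-1,"tx":3.5,"ty":-4.36,"tz":4.18,"roll":0},{"fingers":-1,"tx":4.2,"ty":-4.36,"tz":4.18,"roll":0}]'
python3 -m crank '[{"fingers":-1,"tx":0.2,"ty":0,"tz":0,"roll":0},{"fingers":-1,"tx":0.28,"ty":0,"tz":0,"roll":0},{"fingers":-1,"tx":0.28,"ty":0,"tz":0,"roll":0},{"fingers":-0.2,"tx":0.28,"ty":0,"tz":0,"roll":0},{"fingers":-0.1,"tx":0.28,"ty":0,"tz":0,"roll":0},{"fingers":-0.1,"tx":0.28,"ty":0,"tz":0,"roll":0},{"fingers":0,"tx":-1,"ty":0,"tz":0,"roll":0},{"fingers":0,"tx":-2,"ty":0,"tz":0,"roll":0}]'
python3 - <<'E'
from h import *
go((.6006,.1922,.300),80.2)
E
```

```text
time: 6.25
tool_pos: [0.399, -0.0898, 0.0367]
tool_rot: [-1.948, 1.567, 2.756]
contact_force: [-0.0, -1.0, 0.5]
opening: 0.0281
time: 7.25
tool_pos: [0.4003, -0.0902, 0.1201]
tool_rot: [-1.77, 1.57, 2.934]
contact_force: [0.6, -0.9, 0.0]
opening: 0.0458
tcp [ 0.4003 -0.0902  0.1201] yang -0.5 shift [-4.497  4.948 -7.101] roll -8.07
```

```bash
python3 -m crank '[{"fingers":0,"tx":-1.5,"ty":0,"tz":0,"roll":1},{"fingers":0,"tx":-3,"ty":0,"tz":0,"roll":2},{"fingers":0,"tx":-4.5,"ty":0.5,"tz":-0.5,"roll":3},{"fingers":0,"tx":-4.5,"ty":1.3,"tz":-1.7,"roll":4},{"fingers":0,"tx":-4.5,"ty":2.1,"tz":-2.9,"roll":5},{"fingers":0,"tx":-4.5,"ty":2.9,"tz":-4.1,"roll":6},{"fingers":0,"tx":-4.5,"ty":3.7,"tz":-5.3,"roll":7},{"fingers":0,"tx":-4.5,"ty":4.3,"tz":-6.3,"roll":7}]' 40
python3 - <<'E'
from h import *
go((.6006,.1922,.300),-99.8)
E
```

```text
time: 8.25
tool_pos: [0.5752, 0.1623, 0.2987]
tool_rot: [0.742, 1.571, -2.06]
contact_force: [-0.3, -0.5, -0.4]
opening: 0.0455
tcp [0.5752 0.1623 0.2987] yang -70.6 shift [-0.034 -0.494 -0.848] roll 2.92
```

```bash
python3 -m crank '[{"fingers":-0.2,"tx":0,"ty":-0.3,"tz":-0.5,"roll":1},{"fingers":-0.2,"tx":0,"ty":-0.49,"tz":-0.85,"roll":2},{"fingers":-0.2,"tx":0,"ty":-0.49,"tz":-0.85,"roll":2.9},{"fingers":-0.2,"tx":0,"ty":-0.49,"tz":-0.85,"roll":2.92},{"fingers":-0.2,"tx":0,"ty":-0.49,"tz":-0.85,"roll":2.92},{"fingers":-0.2,"tx":0,"ty":-0.49,"tz":-0.85,"roll":2.92},{"fingers":-0.2,"tx":0,"ty":-0.49,"tz":-0.85,"roll":2.92},{"fingers":-0.2,"tx":0,"ty":-0.49,"tz":-0.85,"roll":2.92}]' 40
python3 - <<'E'
from h import *
go((.6006,.1922,.227),-99.8); grab('wrist','w4'); save('w4',None,1.2); grab('top','t4')
E
```

```text
time: 9.25
tool_pos: [0.5999, 0.1901, 0.299]
tool_rot: [2.882, 1.571, -0.428]
contact_force: [0.3, -1.0, 0.6]
opening: 0.037
tcp [0.5999 0.1901 0.299 ] yang -99.7 shift [ 1.799 -0.054 -0.008] roll 0.01
```

View pics/w4_f.png

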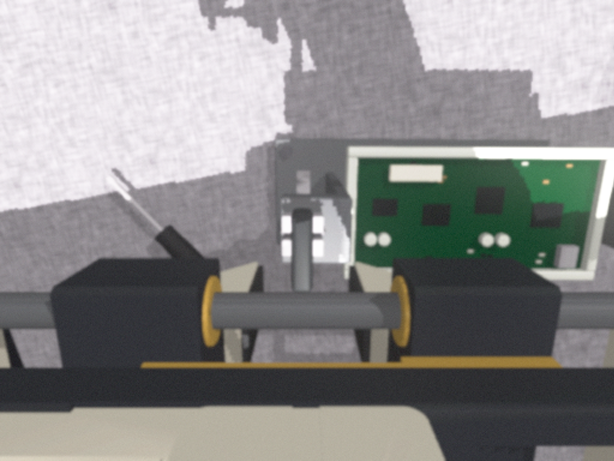

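Tee lies at column 303, centred between the fingers (jaw centre 306), board is free of the lid. Descend and grip.

```bash
python3 -m crank '[{"fingers":-0.2,"tx":0.5,"ty":-0.04,"tz":0,"roll":0},{"fingers":-0.2,"tx":1.2,"ty":-0.04,"tz":0,"roll":0},{"fingers":-0.2,"tx":1.7,"ty":-0.04,"tz":0,"roll":0},{"fingers":-0.2,"tx":1.8,"ty":-0.04,"tz":0,"roll":0},{"fingers":-0.2,"tx":1.8,"ty":-0.04,"tz":0,"roll":0},{"fingers":-1,"tx":1.8,"ty":-0.04,"tz":0,"roll":0},{"fingers":-1,"tx":1.8,"ty":-0.04,"tz":0,"roll":0},{"fingers":-1,"tx":1.8,"ty":-0.04,"tz":0,"roll":0}]' 50
python3 -m crank '[{"fingers":-1,"tx":0,"ty":0,"tz":0,"roll":0},{"fingers":-1,"tx":0,"ty":0,"tz":0,"roll":0},{"fingers":-1,"tx":-0.1,"ty":0,"tz":0,"roll":0},{"fingers":-1,"tx":-0.2,"ty":0,"tz":0,"roll":0},{"fingers":-1,"tx":-0.3,"ty":0,"tz":0,"roll":0},{"fingers":-1,"tx":-0.4,"ty":0,"tz":0,"roll":0},{"fingers":-1,"tx":-0.42,"ty":0,"tz":0,"roll":0},{"fingers":-1,"tx":-0.42,"ty":0,"tz":0,"roll":0}]'
```

```text
time: 10.35
tool_pos: [0.6004, 0.192, 0.2274]
tool_rot: [-2.467, 1.57, 0.506]
contact_force: [1.5, 5.9, 2.3]
opening: 0.0114
time: 11.35
tool_pos: [0.6003, 0.1921, 0.2413]
tool_rot: [0.119, 1.569, 3.091]
contact_force: [6.2, 4.0, -12.2]
opening: 0.0117
```

```bash
python3 -m crank '[{"fingers":-1,"tx":-0.04,"ty":0,"tz":0,"roll":-0.6},{"fingers":-1,"tx":-0.04,"ty":0,"tz":0,"roll":-1.4},{"fingers":-1,"tx":-0.04,"ty":0,"tz":0,"roll":-2.2},{"fingers":-1,"tx":-0.04,"ty":0,"tz":0,"roll":-3.0},{"fingers":-1,"tx":-0.04,"ty":0,"tz":0,"roll":-3.8},{"fingers":-1,"tx":-0.04,"ty":0,"tz":0,"roll":-4.4},{"fingers":-1,"tx":-0.04,"ty":0,"tz":0,"roll":-4.5},{"fingers":-1,"tx":-0.04,"ty":0,"tz":0,"roll":-4.5}]'
python3 -m crank '[{"fingers":-1,"tx":0,"ty":0,"tz":0,"roll":-0.8},{"fingers":-1,"tx":0,"ty":0,"tz":0,"roll":-1.6},{"fingers":-1,"tx":0,"ty":0,"tz":0,"roll":-2.4},{"fingers":-1,"tx":0,"ty":0,"tz":0,"roll":-3.2},{"fingers":-1,"tx":0,"ty":0,"tz":0,"roll":-4},{"fingers":-1,"tx":0,"ty":0,"tz":0,"roll":-4.5},{"fingers":-1,"tx":0,"ty":0,"tz":0,"roll":-4.7},{"fingers":-1,"tx":0,"ty":0,"tz":0,"roll":-4.7}]'
python3 - <<'E'
from h import *
go((.6006,.1922,.227),-9.8); print(observe()['torque'])
E
```

```text
time: 12.35
tool_pos: [0.6003, 0.1922, 0.2428]
tool_rot: [-0.743, 1.568, 3.015]
contact_force: [6.5, 3.7, -13.1]
opening: 0.0116
time: 13.35
tool_pos: [0.6, 0.1914, 0.244]
tool_rot: [-1.04, 1.569, -2.747]
contact_force: [3.9, 0.9, -11.7]
opening: 0.0116
tcp [0.6    0.1914 0.244 ] yang -7.8 shift [ 0.425  0.013 -0.022] roll 0.2
[ 0.078887   -0.75978692 -0.53502944]
```

```bash
python3 -m crank '[{"fingers":-1,"tx":0.05,"ty":0,"tz":0,"roll":0},{"fingers":-1,"tx":0.1,"ty":0,"tz":0,"roll":0},{"fingers":-1,"tx":0.15,"ty":0,"tz":0,"roll":0},{"fingers":-1,"tx":0.2,"ty":0,"tz":0,"roll":0},{"fingers":-1,"tx":0.2,"ty":0,"tz":0,"roll":0},{"fingers":-1,"tx":0.2,"ty":0,"tz":0,"roll":0},{"fingers":-1,"tx":0.2,"ty":0,"tz":0,"roll":0},{"fingers":-1,"tx":0.2,"ty":0,"tz":0,"roll":0}]'
python3 -m crank '[{"fingers":-0.6,"tx":0,"ty":0,"tz":0,"roll":0},{"fingers":-0.2,"tx":0,"ty":0,"tz":0,"roll":0},{"fingers":-0.2,"tx":0,"ty":0,"tz":0,"roll":0},{"fingers":-0.2,"tx":-0.5,"ty":0,"tz":0,"roll":0},{"fingers":-0.2,"tx":-1.5,"ty":0,"tz":0,"roll":0},{"fingers":-0.2,"tx":-2,"ty":0,"tz":0,"roll":0},{"fingers":-0.2,"tx":-2,"ty":0,"tz":1,"roll":0},{"fingers":-0.2,"tx":-2,"ty":0,"tz":2,"roll":0}]'
python3 - <<'E'
from h import *
grab('wrist','w5'); save('w5',None,1.2); p=pts('w5'); z=p[...,2]
m=(z>.2)&(z<.26)&(abs(p[...,0]-.6)<.05)&(abs(p[...,1]-.192)<.05); q=p[m]; print(m.sum(), np.median(q,0), cv2.minAreaRect((q[:,:2]*1000).astype(np.float32)))
E
```

```text
time: 14.35
tool_pos: [0.6001, 0.1915, 0.2417]
tool_rot: [1.711, 1.567, 0.006]
contact_force: [-5.8, -3.1, 14.5]
opening: 0.0116
time: 15.35
tool_pos: [0.5894, 0.1121, 0.3172]
tool_rot: [1.084, 1.571, -0.62]
contact_force: [0.7, 0.0, 0.3]
opening: 0.0364
1444 [0.6003755  0.19264034 0.2382881 ] ((600.3485107421875, 192.09326171875), (45.9427490234375, 11.958827018737793), 80.0644760131836)
```

View pics/w5_f.png

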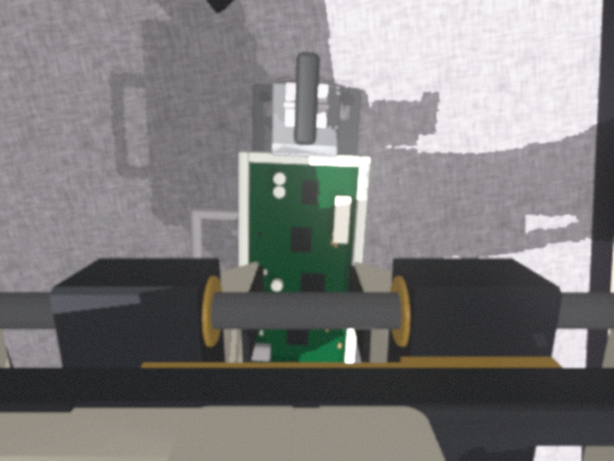

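Tee is now along the axis (80°) and ~10 mm higher: in the rest notch. Next: the bar.

```bash
python3 - <<'E'
from h import *
go((.4836,.0572,.200),-9.8)
# lid check
p=pts('t4'); q=p[(abs(p[...,0]-.4)<.04)&(abs(p[...,1]+.09)<.04)]; print('z pct near lid',np.percentile(q[:,2],[5,50,95]).round(4))
im=np.load('pics/t4.npz')['im']; 
E
```

```text
tcp [0.589  0.1073 0.3174] yang -7.8 shift [ 2.939 -2.442  1.589] roll 0.2
z pct near lid [-0.0029  0.0019  0.0099]
```

```bash
python3 -m crank '[{"fingers":-0.45,"tx":0,"ty":-0.8,"tz":0.5,"roll":0.2},{"fingers":-0.45,"tx":0,"ty":-1.6,"tz":1,"roll":0.2},{"fingers":-0.45,"tx":0.5,"ty":-2.44,"tz":1.59,"roll":0.2},{"fingers":-0.45,"tx":1.5,"ty":-2.44,"tz":1.59,"roll":0.2},{"fingers":-0.45,"tx":2.5,"ty":-2.44,"tz":1.59,"roll":0.2},{"fingers":-0.45,"tx":2.94,"ty":-2.44,"tz":1.59,"roll":0.2},{"fingers":-0.45,"tx":2.94,"ty":-2.44,"tz":1.59,"roll":0.2},{"fingers":-0.45,"tx":2.94,"ty":-2.44,"tz":1.59,"roll":0.2}]' 20
python3 - <<'E'
from h import *
go((.4836,.0572,.126),-9.8); grab('wrist','w6'); save('w6',None,1.2)
E
```

```text
time: 16.4
tool_pos: [0.4849, 0.0626, 0.2006]
tool_rot: [1.71, 1.569, -0.029]
contact_force: [-0.1, -1.1, 0.2]
opening: 0.025
tcp [0.4849 0.0626 0.2006] yang -9.7 shift [ 1.864 -0.013  0.139] roll 0.01
```

View pics/w6_f.png

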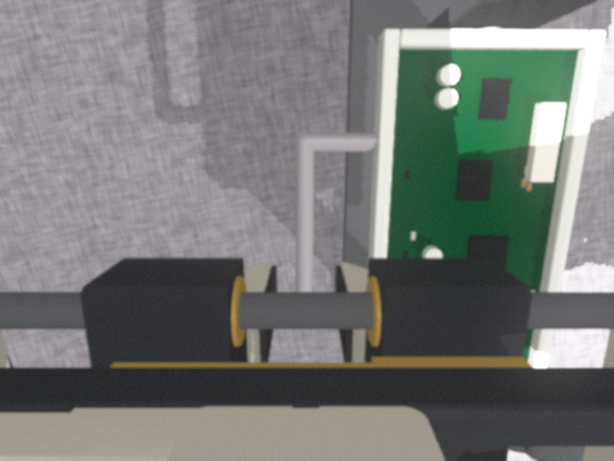

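Bar at column 306, centred between fingers. Descend, grip.

```bash
python3 -m crank '[{"fingers":-0.45,"tx":0.5,"ty":0,"tz":0,"roll":0},{"fingers":-0.45,"tx":1.2,"ty":0,"tz":0,"roll":0},{"fingers":-0.45,"tx":1.7,"ty":0,"tz":0,"roll":0},{"fingers":-0.45,"tx":1.86,"ty":0,"tz":0,"roll":0},{"fingers":-0.45,"tx":1.86,"ty":0,"tz":0,"roll":0},{"fingers":-1,"tx":1.86,"ty":0,"tz":0,"roll":0},{"fingers":-1,"tx":1.86,"ty":0,"tz":0,"roll":0},{"fingers":-1,"tx":1.86,"ty":0,"tz":0,"roll":0}]' 20
python3 - <<'E'
from h import *
T=tool(); C=np.array([.5768,.0565]); x=np.array([.985,-.171]); print(T[:3,3].round(4),'hx',(T[:2,3]-C)@x, observe()['contact_force'])
x0=(T[:2,3]-C)@x; z0=T[2,3]
for a in range(0,180,10):
    t=np.radians(a); print(a,'tx',round(-(.126+.092*np.sin(t)-z0)/.04,2),'ty',round((-.092*np.cos(t)+.092)/.04,2))
E
```

```text
time: 17.45
tool_pos: [0.4841, 0.0626, 0.1256]
tool_rot: [-1.761, 1.571, 2.782]
contact_force: [-2.4, 1.6, 1.9]
opening: 0.0093
[0.4841 0.0626 0.1256] hx -0.09235872850817448 [-2.39192719  1.59063508  1.88900148]
0 tx -0.01 ty 0.0
10 tx -0.41 ty 0.03
20 tx -0.8 ty 0.14
30 tx -1.16 ty 0.31
40 tx -1.49 ty 0.54
50 tx -1.77 ty 0.82
60 tx -2.0 ty 1.15
70 tx -2.17 ty 1.51
80 tx -2.27 ty 1.9
90 tx -2.31 ty 2.3
100 tx -2.27 ty 2.7
110 tx -2.17 ty 3.09
120 tx -2.0 ty 3.45
130 tx -1.77 ty 3.78
140 tx -1.49 ty 4.06
150 tx -1.16 ty 4.29
160 tx -0.8 ty 4.46
170 tx -0.41 ty 4.57
```

```bash
python3 -m crank '[{"fingers":-1,"tx":-0.4,"ty":0.03,"tz":0,"roll":0},{"fingers":-1,"tx":-0.79,"ty":0.14,"tz":0,"roll":0},{"fingers":-1,"tx":-1.15,"ty":0.31,"tz":0,"roll":0},{"fingers":-1,"tx":-1.48,"ty":0.54,"tz":0,"roll":0},{"fingers":-1,"tx":-1.76,"ty":0.82,"tz":0,"roll":0},{"fingers":-1,"tx":-1.99,"ty":1.15,"tz":0,"roll":0},{"fingers":-1,"tx":-2.16,"ty":1.51,"tz":0,"roll":0},{"fingers":-1,"tx":-2.26,"ty":1.9,"tz":0,"roll":0}]'
python3 -m crank '[{"fingers":-1,"tx":-0.04,"ty":0.4,"tz":0,"roll":0},{"fingers":-1,"tx":0,"ty":0.8,"tz":0,"roll":0},{"fingers":-1,"tx":0.1,"ty":1.19,"tz":0,"roll":0},{"fingers":-1,"tx":0.27,"ty":1.55,"tz":0,"roll":0},{"fingers":-1,"tx":0.5,"ty":1.88,"tz":0,"roll":0},{"fingers":-1,"tx":0.78,"ty":2.16,"tz":0,"roll":0},{"fingers":-1,"tx":1.11,"ty":2.39,"tz":0,"roll":0},{"fingers":-1,"tx":1.47,"ty":2.56,"tz":0,"roll":0}]'
python3 - <<'E'
from h import *
T=tool(); C=np.array([.5768,.0565]); x=np.array([.985,-.171]); X=(T[:2,3]-C)@x; print(T[:3,3].round(4),'hx',X,'ang',np.degrees(np.arctan2(T[2,3]-.126,-X)), observe()['contact_force'],observe()['opening'])
E
```

```text
time: 18.45
tool_pos: [0.5589, 0.0495, 0.2176]
tool_rot: [0.316, 1.57, -1.424]
contact_force: [-5.6, -0.9, 5.6]
opening: 0.0093
time: 19.45
tool_pos: [0.6604, 0.0321, 0.1557]
tool_rot: [-0.934, 1.57, -2.674]
contact_force: [-6.2, -2.6, 2.2]
opening: 0.009
[0.6604 0.0321 0.1557] hx 0.08654701105127648 ang 161.06739284073376 [-6.17544843 -2.56984859  2.17645837] 0.008972852004718833
```

```bash
python3 -m crank '[{"fingers":-1,"tx":0.15,"ty":0.05,"tz":0,"roll":0},{"fingers":-1,"tx":0.3,"ty":0.08,"tz":0,"roll":0},{"fingers":-1,"tx":0.47,"ty":0.12,"tz":0,"roll":0},{"fingers":-1,"tx":0.47,"ty":0.12,"tz":0,"roll":0},{"fingers":-0.45,"tx":0.47,"ty":0.12,"tz":0,"roll":0},{"fingers":-0.45,"tx":0.47,"ty":0.12,"tz":0,"roll":0},{"fingers":-0.45,"tx":0,"ty":0.12,"tz":0,"roll":0},{"fingers":-0.45,"tx":-1.2,"ty":0.12,"tz":0,"roll":0}]'
python3 -m crank '[{"fingers":-0.3,"tx":-1,"ty":0,"tz":0,"roll":0},{"fingers":-0.3,"tx":-2,"ty":0,"tz":0,"roll":0},{"fingers":-0.3,"tx":-2.5,"ty":-0.6,"tz":-1,"roll":0},{"fingers":-0.3,"tx":-2.5,"ty":-1.3,"tz":-1.8,"roll":0},{"fingers":-0.3,"tx":-2.5,"ty":-1.8,"tz":-2,"roll":0},{"fingers":-0.3,"tx":-2.5,"ty":-1.8,"tz":-2,"roll":0},{"fingers":-0.3,"tx":-2.5,"ty":-1.8,"tz":-2,"roll":0},{"fingers":-0.3,"tx":-2.5,"ty":-1.8,"tz":-2,"roll":0}]'
python3 - <<'E'
from h import *
go((.6003,.1922,.300),-9.8); grab('wrist','w7'); save('w7',None,1.2)
p=pts('w7'); z=p[...,2]; C=np.array([.5768,.0565]); x=np.array([.985,-.171]); X=(p[...,:2]-C)@x; Y=(p[...,:2]-C)@np.array([.171,.985])
m=(abs(X-.092)<.012)&(abs(Y)<.04)&(z>.08)&(z<.2); print('bar',m.sum(),np.median(X[m]) if m.any() else None,np.percentile(z[m],90) if m.any() else None)
m=(abs(X)<.045)&(abs(Y)<.095)&(z>.08)&(z<.16); A=np.c_[X[m],np.ones(m.sum())]; print('board slope',np.linalg.lstsq(A,z[m],rcond=None)[0])
E
```

```text
time: 20.45
tool_pos: [0.6639, 0.0324, 0.2033]
tool_rot: [-1.617, 1.566, 2.927]
contact_force: [0.5, -0.6, 0.8]
opening: 0.0253
time: 21.45
tool_pos: [0.6081, 0.122, 0.3047]
tool_rot: [1.323, 1.571, -0.418]
contact_force: [-0.8, 0.7, 0.1]
opening: 0.032
tcp [0.6081 0.122  0.3047] yang -9.7 shift [ 0.116 -0.488 -1.698] roll 0.01
bar 51 0.08929718322266368 0.1364658698520353
board slope [0.13473741 0.12043812]
```

View pics/w7_f.png

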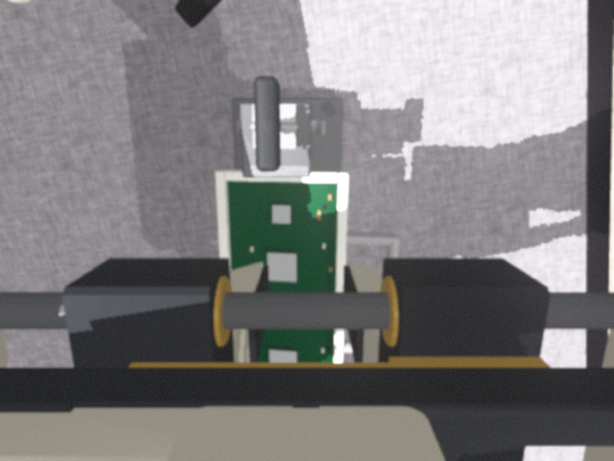

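```bash
python3 -m crank '[{"fingers":-0.3,"tx":0,"ty":-0.25,"tz":-0.9,"roll":0},{"fingers":-0.3,"tx":0,"ty":-0.49,"tz":-1.7,"roll":0},{"fingers":-0.3,"tx":0.3,"ty":-0.49,"tz":-1.7,"roll":0},{"fingers":-0.3,"tx":1,"ty":-0.49,"tz":-1.7,"roll":0},{"fingers":-0.3,"tx":1.6,"ty":-0.49,"tz":-1.7,"roll":0},{"fingers":-0.3,"tx":1.69,"ty":-0.49,"tz":-1.7,"roll":0},{"fingers":-0.3,"tx":1.69,"ty":-0.49,"tz":-1.7,"roll":0},{"fingers":-0.7,"tx":1.69,"ty":-0.49,"tz":-1.7,"roll":0}]' 50
python3 -m crank '[{"fingers":-1,"tx":0,"ty":0,"tz":0,"roll":0},{"fingers":-1,"tx":0,"ty":0,"tz":0,"roll":0},{"fingers":-1,"tx":0,"ty":0,"tz":0,"roll":0},{"fingers":-1,"tx":-0.05,"ty":0,"tz":0,"roll":0},{"fingers":-1,"tx":-0.1,"ty":0,"tz":0,"roll":0},{"fingers":-1,"tx":-0.15,"ty":0,"tz":0,"roll":0},{"fingers":-1,"tx":-0.18,"ty":0,"tz":0,"roll":0},{"fingers":-1,"tx":-0.18,"ty":0,"tz":0,"roll":0}]'
```

```text
time: 22.5
tool_pos: [0.6001, 0.1928, 0.2385]
tool_rot: [1.844, 1.569, 0.104]
contact_force: [0.7, 0.8, -0.5]
opening: 0.0262
time: 23.5
tool_pos: [0.6, 0.1929, 0.2421]
tool_rot: [-0.96, 1.57, -2.7]
contact_force: [8.3, 0.8, -12.5]
opening: 0.0114
```

```bash
python3 -m crank '[{"fingers":-1,"tx":-0.03,"ty":0,"tz":0,"roll":0.5},{"fingers":-1,"tx":-0.03,"ty":0,"tz":0,"roll":1.2},{"fingers":-1,"tx":-0.03,"ty":0,"tz":0,"roll":2},{"fingers":-1,"tx":-0.03,"ty":0,"tz":0,"roll":2.8},{"fingers":-1,"tx":-0.03,"ty":0,"tz":0,"roll":3.6},{"fingers":-1,"tx":-0.03,"ty":0,"tz":0,"roll":4.4},{"fingers":-1,"tx":-0.03,"ty":0,"tz":0,"roll":4.5},{"fingers":-1,"tx":-0.03,"ty":0,"tz":0,"roll":4.5}]'
python3 -m crank '[{"fingers":-1,"tx":0,"ty":0,"tz":0,"roll":0.8},{"fingers":-1,"tx":0,"ty":0,"tz":0,"roll":1.6},{"fingers":-1,"tx":0,"ty":0,"tz":0,"roll":2.4},{"fingers":-1,"tx":0,"ty":0,"tz":0,"roll":3.2},{"fingers":-1,"tx":0,"ty":0,"tz":0,"roll":4},{"fingers":-1,"tx":0,"ty":0,"tz":0,"roll":4.5},{"fingers":-1,"tx":0,"ty":0,"tz":0,"roll":4.6},{"fingers":-1,"tx":0,"ty":0,"tz":0,"roll":4.6}]'
python3 - <<'E'
from h import *
go((.6006,.1922,.227),-99.8); print(observe()['torque'])
E
```

```text
time: 24.5
tool_pos: [0.6003, 0.1927, 0.2432]
tool_rot: [0.451, 1.57, -2.075]
contact_force: [9.7, 0.3, -12.5]
opening: 0.0115
time: 25.5
tool_pos: [0.6004, 0.1924, 0.2432]
tool_rot: [1.604, 1.569, -1.724]
contact_force: [9.0, -1.0, -12.8]
opening: 0.0112
tcp [0.6004 0.1924 0.2432] yang -100.7 shift [ 0.406  0.003 -0.005] roll -0.09
[-0.16173041 -1.7373931   0.17760327]
```

Turned back. Lower onto the rim, release, back off and check.

```bash
python3 -m crank '[{"fingers":-1,"tx":0.05,"ty":0,"tz":0,"roll":-0.09},{"fingers":-1,"tx":0.1,"ty":0,"tz":0,"roll":-0.09},{"fingers":-1,"tx":0.15,"ty":0,"tz":0,"roll":-0.09},{"fingers":-1,"tx":0.2,"ty":0,"tz":0,"roll":-0.09},{"fingers":-1,"tx":0.25,"ty":0,"tz":0,"roll":-0.09},{"fingers":-0.6,"tx":0.25,"ty":0,"tz":0,"roll":-0.09},{"fingers":-0.2,"tx":0.25,"ty":0,"tz":0,"roll":-0.09},{"fingers":-0.2,"tx":0.25,"ty":0,"tz":0,"roll":-0.09}]'
python3 -m crank '[{"fingers":-0.2,"tx":-0.3,"ty":0,"tz":0,"roll":0},{"fingers":-0.2,"tx":-1,"ty":0,"tz":0,"roll":-0.5},{"fingers":-0.2,"tx":-2,"ty":0.4,"tz":0,"roll":-1.5},{"fingers":-0.2,"tx":-2,"ty":1.2,"tz":0,"roll":-2.5},{"fingers":-0.4,"tx":-2,"ty":2,"tz":0,"roll":-3.5},{"fingers":-0.6,"tx":-2,"ty":2.5,"tz":0,"roll":-4.5},{"fingers":-0.8,"tx":-2,"ty":2.5,"tz":0,"roll":-5.5},{"fingers":-1,"tx":-2,"ty":2.5,"tz":0,"roll":-5.5}]'
python3 - <<'E'
from h import *
go((.664,.026,.25),-9.8); grab('top','t8'); p=pts('t8'); z=p[...,2]
m=(z>.2)&(z<.25)&(abs(p[...,0]-.6)<.035)&(abs(p[...,1]-.192)<.03); q=p[m]; print(m.sum(), np.median(q,0), cv2.minAreaRect((q[:,:2]*1000).astype(np.float32)))
E
```

```text
time: 26.5
tool_pos: [0.5991, 0.1932, 0.2357]
tool_rot: [0.185, 1.57, -3.127]
contact_force: [-0.1, 0.0, 0.7]
opening: 0.0335
time: 27.5
tool_pos: [0.5825, 0.0943, 0.3167]
tool_rot: [2.392, 1.57, 0.038]
contact_force: [-0.1, -0.0, -0.6]
opening: 0.0039
tcp [0.5825 0.0943 0.3167] yang -44.9 shift [ 1.67   2.646 -0.226] roll -3.51
54 [0.60930619 0.1886499  0.23679452] ((610.4143676757812, 190.41517639160156), (11.998055458068848, 27.410158157348633), 80.74208068847656)
```

```bash
python3 -m crank '[{"fingers":-1,"tx":0,"ty":0.6,"tz":0,"roll":-0.6},{"fingers":-1,"tx":0,"ty":1.5,"tz":-0.1,"roll":-1.5},{"fingers":-1,"tx":0,"ty":2.65,"tz":-0.23,"roll":-2.5},{"fingers":-1,"tx":0.8,"ty":2.65,"tz":-0.23,"roll":-3.5},{"fingers":-1,"tx":1.67,"ty":2.65,"tz":-0.23,"roll":-3.5},{"fingers":-1,"tx":1.67,"ty":2.65,"tz":-0.23,"roll":-3.5},{"fingers":-1,"tx":1.67,"ty":2.65,"tz":-0.23,"roll":-3.5},{"fingers":-1,"tx":1.67,"ty":2.65,"tz":-0.23,"roll":-3.5}]' 20
python3 - <<'E'
from h import *
go((.6655,.030,.165),-9.8); print(rel((.6655,.030,.150)))
E
```

```text
time: 28.55
tool_pos: [0.6649, 0.0265, 0.2511]
tool_rot: [1.642, 1.567, -0.1]
contact_force: [-0.5, 0.4, -0.5]
opening: 0.0006
tcp [0.6649 0.0265 0.2511] yang -9.8 shift [ 2.153 -0.008 -0.087] roll 0.0
[ 2.528 -0.009 -0.087]
```

```bash
python3 -m crank '[{"fingers":-1,"tx":0.8,"ty":0,"tz":-0.08,"roll":0},{"fingers":-1,"tx":1.6,"ty":0,"tz":-0.08,"roll":0},{"fingers":-1,"tx":2.1,"ty":0,"tz":-0.08,"roll":0},{"fingers":-1,"tx":2.2,"ty":0,"tz":-0.08,"roll":0},{"fingers":-1,"tx":2.28,"ty":0,"tz":-0.08,"roll":0},{"fingers":-1,"tx":2.34,"ty":0,"tz":-0.08,"roll":0},{"fingers":-1,"tx":2.4,"ty":0,"tz":-0.08,"roll":0},{"fingers":-1,"tx":2.43,"ty":0,"tz":-0.08,"roll":0}]'
python3 -m crank '[{"fingers":-1,"tx":0.02,"ty":0,"tz":0,"roll":0},{"fingers":-1,"tx":0.04,"ty":0,"tz":0,"roll":0},{"fingers":-1,"tx":0.06,"ty":0,"tz":0,"roll":0},{"fingers":-1,"tx":0.08,"ty":0,"tz":0,"roll":0},{"fingers":-1,"tx":0.1,"ty":0,"tz":0,"roll":0},{"fingers":-1,"tx":0.11,"ty":0,"tz":0,"roll":0},{"fingers":-1,"tx":0.12,"ty":0,"tz":0,"roll":0},{"fingers":-1,"tx":0.13,"ty":0,"tz":0,"roll":0}]'
```

```text
time: 29.55
tool_pos: [0.665, 0.0295, 0.152]
tool_rot: [1.558, 1.57, -0.183]
contact_force: [0.7, -0.4, 1.9]
opening: 0.0005
time: 30.55
tool_pos: [0.665, 0.0294, 0.1485]
tool_rot: [1.556, 1.569, -0.185]
contact_force: [-3.0, 0.4, 12.2]
opening: 0.0
```

```bash
python3 -m crank '[{"fingers":-1,"tx":-1,"ty":0,"tz":0,"roll":0},{"fingers":-1,"tx":-2.2,"ty":0,"tz":0,"roll":0},{"fingers":-1,"tx":-3.4,"ty":-0.5,"tz":0,"roll":0},{"fingers":-1,"tx":-4.6,"ty":-1.2,"tz":0,"roll":0},{"fingers":-1,"tx":-4.8,"ty":-2,"tz":0,"roll":0},{"fingers":-1,"tx":-4.8,"ty":-2.2,"tz":0,"roll":0},{"fingers":-1,"tx":-4.8,"ty":-2.2,"tz":0,"roll":0},{"fingers":-1,"tx":-4.8,"ty":-2.2,"tz":0,"roll":0}]'
python3 - <<'E'
from h import *
go((.6,.1,.3),-9.8); grab('wrist','w9'); save('w9',None,1.2); p=pts('w9'); z=p[...,2]
m=(z>.2)&(z<.26)&(abs(p[...,0]-.6)<.05)&(abs(p[...,1]-.192)<.05); q=p[m]; print(m.sum(), np.median(q,0), cv2.minAreaRect((q[:,:2]*1000).astype(np.float32)))
C=np.array([.5768,.0565]); X=(p[...,:2]-C)@np.array([.985,-.171]); Y=(p[...,:2]-C)@np.array([.171,.985])
m=(abs(X)<.045)&(abs(Y)<.095)&(z>.1)&(z<.15); A=np.c_[X[m],np.ones(m.sum())]; print('board slope',np.linalg.lstsq(A,z[m],rcond=None)[0])
E
```

```text
time: 31.55
tool_pos: [0.5786, 0.0442, 0.3372]
tool_rot: [-1.376, 1.569, -3.117]
contact_force: [1.2, 0.5, 0.4]
opening: 0.0005
tcp [0.5786 0.0442 0.3372] yang -9.8 shift [ 0.928  0.292 -1.466] roll 0.0
0 [nan nan nan] ((0.0, 0.0), (0.0, 0.0), 0.0)
board slope [-0.01375853  0.12029006]
  return _methods._mean(a, axis=axis, dtype=dtype,
  ret = um.true_divide(
```

View pics/w9_f.png

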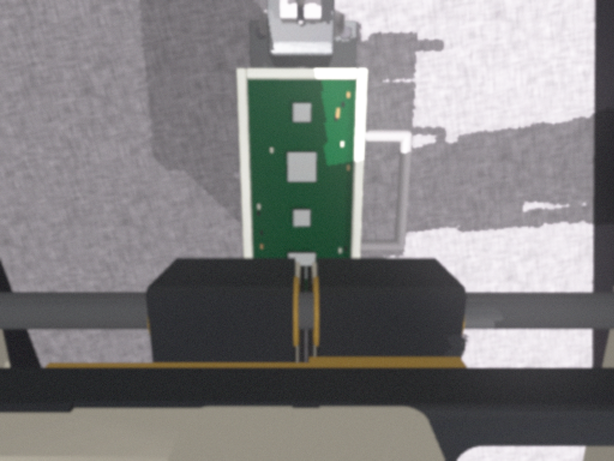

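Underside up, chips in row at (302,112) small, (302,167) big, (302,218) small, (302,262) big. Tee is out of view: check with the fixed cameras.

```bash
python3 - <<'E'
from h import *
for n in ['top','scene']:
    grab(n,n+'9'); p=pts(n+'9'); z=p[...,2]
    m=(z>.2)&(z<.26)&(abs(p[...,0]-.6)<.035)&(abs(p[...,1]-.192)<.03); q=p[m]; print(n,m.sum())
    if m.sum()>5: print(np.median(q,0),np.percentile(q[:,2],95), cv2.minAreaRect((q[:,:2]*1000).astype(np.float32)))
for t in ['scene0','t4','top0']:
    p=pts(t);z=p[...,2];m=(z>.2)&(z<.26)&(abs(p[...,0]-.6)<.035)&(abs(p[...,1]-.192)<.03);q=p[m];print(t,m.sum(), np.median(q,0),np.percentile(q[:,2],95))
save('scene9',(270,170,390,260),5)
r=lambda u,v,z: ray('w9',u/1.2,v/1.2,z)
C=np.array([.5768,.0565])
for u,v in [(302,112),(302,167),(302,218)]:
    d=r(u,v,.1245)[:2]-C; print('chip hx,hy',d@[.985,-.171],d@[.171,.985])
E
```

```text
top 99
[0.60061729 0.19132488 0.2295981 ] 0.2329391451554233 ((601.2919921875, 192.27957153320312), (12.551908493041992, 45.49962615966797), 79.7823715209961)
scene 97
[0.61109476 0.19241713 0.22952677] 0.23260044441345104 ((602.2802124023438, 193.15176391601562), (11.84988784790039, 48.389305114746094), 79.9168930053711)
scene0 98 [0.61134922 0.19242259 0.22963052] 0.2319599931815475
t4 11 [0.58478574 0.1987819  0.23072672] 0.23394125682270128
top0 101 [0.60051885 0.19141757 0.229386  ] 0.2329378398706432
chip hx,hy 0.0007017893590142084 0.06836326555613785
chip hx,hy 0.0006513211897967619 0.022117370888965114
chip hx,hy 0.0006013367191042445 -0.023685292502281047
```

Pin is home (tee height and direction identical to the start). Now the sinks: poses from w1.

```bash
python3 - <<'E'
from h import *
r=lambda u,v,z: ray('w1',u/1.5,v/1.5,z)[:2]
for n,z,cs in [('s',.014,[(531,108),(566,103),(569,137),(537,142)]),('bA',.018,[(573,243),(615,224),(629,259),(591,276)]),('bB',.018,[(500,302),(545,304),(543,345),(498,343)])]:
    q=np.array([r(*c,z) for c in cs]); e=np.diff(q,axis=0); print(n,q.mean(0).round(4),np.linalg.norm(e,axis=1).round(4),np.degrees(np.arctan2(e[:,1],e[:,0])).round(1))
p=pts('top9'); im=np.load('pics/top9.npz')['im']
z=p[...,2]; m=((z>.008)&(z<.03)&(im.min(-1)>90)&(p[...,1]<-.12)&(p[...,0]>.3)&(p[...,0]<.62)).astype(np.uint8)
n,l,st,c=cv2.connectedComponentsWithStats(m)
for i in range(1,n):
    if st[i,4]>15: q=p[l==i]; print(st[i,4],q.mean(0).round(4),cv2.minAreaRect((q[:,:2]*1000).astype(np.float32)))
T=tool(); go((.548,-.227,.20),0)
save('top9',(210,150,430,310),3)
E
```

```text
s [ 0.5464 -0.2286] [0.0283 0.0268 0.0263] [ -32.  -119.3  148.8]
bA [ 0.5188 -0.3424] [0.0378 0.034  0.0347] [ -14.3 -102.5  165.9]
bB [ 0.4269 -0.3517] [0.0399 0.0385 0.0408] [ -42.4 -127.8  137.5]
47 [ 0.5505 -0.2283  0.0128] ((551.180908203125, -229.8176727294922), (24.39016342163086, 27.78451156616211), 64.3314437866211)
110 [ 0.5211 -0.3424  0.016 ] ((520.8690185546875, -342.71533203125), (33.02334976196289, 34.54010009765625), 75.69233703613281)
103 [ 0.4273 -0.3542  0.0167] ((426.72601318359375, -353.7798156738281), (33.96042251586914, 32.74543380737305), 42.77003479003906)
tcp [0.5785 0.0442 0.3375] yang -9.8 shift [3.437 0.406 6.811] roll -0.98
```

View pics/top9_210_150_430_310.png

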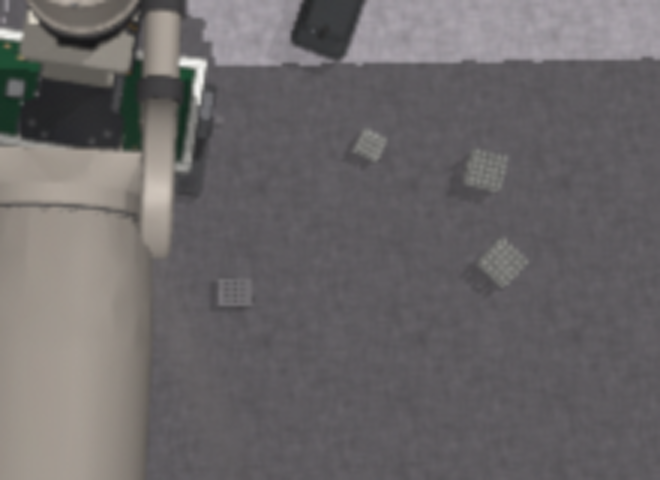

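No sink has moved: small (368,145), large (487,170) and (502,262); lid lies on the mat at (234,292). Go over the small sink.

```bash
cat >> h.py <<'E'
def sink(tag,p0,hz,side,r=.04):
    "sink centre and angle near p0 from a wrist frame, top at hz"
    p=pts(tag); z=p[...,2]; im=np.load('pics/%s.npz'%tag)['im'].astype(float)
    m=((z>hz*.45)&(z<hz+.006)&(np.hypot(p[...,0]-p0[0],p[...,1]-p0[1])<r)).astype(np.uint8)
    m=cv2.morphologyEx(m,cv2.MORPH_OPEN,np.ones((3,3)))
    n,l,st,c=cv2.connectedComponentsWithStats(m); i=1+np.argmax(st[1:,4]); q=p[l==i]; q=q[q[:,2]>hz*.6]
    print('n',len(q),'mean',q.mean(0).round(4)); R_=cv2.minAreaRect((q[:,:2]*1000).astype(np.float32)); print(np.round(R_[0],1),np.round(R_[1],1),round(R_[2],1)); return np.array(R_[0])/1000
E
python3 -m crank '[{"fingers":0.5,"tx":0,"ty":0,"tz":1.4,"roll":0},{"fingers":0.5,"tx":0,"ty":0,"tz":2.8,"roll":0},{"fingers":0.5,"tx":0,"ty":0.1,"tz":4.2,"roll":0.5},{"fingers":0.5,"tx":0.5,"ty":0.2,"tz":5.5,"roll":1},{"fingers":0.5,"tx":1.5,"ty":0.4,"tz":6.6,"roll":1.5},{"fingers":0.5,"tx":2.7,"ty":0.4,"tz":6.8,"roll":2},{"fingers":0.5,"tx":4,"ty":0.4,"tz":6.8,"roll":2},{"fingers":0.5,"tx":4.4,"ty":0.4,"tz":6.8,"roll":2}]'
python3 -m crank '[{"fingers":0.5,"tx":0,"ty":0,"tz":0,"roll":0},{"fingers":0.5,"tx":0,"ty":0,"tz":0,"roll":0},{"fingers":0.5,"tx":0,"ty":0,"tz":0,"roll":0},{"fingers":0.5,"tx":0,"ty":0,"tz":0,"roll":0},{"fingers":0.5,"tx":0,"ty":0,"tz":0,"roll":0},{"fingers":0.5,"tx":0,"ty":0,"tz":0,"roll":0},{"fingers":0.5,"tx":0,"ty":0,"tz":0,"roll":0},{"fingers":0.5,"tx":0,"ty":0,"tz":0,"roll":0}]' 25
python3 - <<'E'
from h import *
grab('wrist','w10'); c=sink('w10',(.548,-.228),.014,.026); go((*c,.027),-30); save('w10',(150,60,360,260),3)
E
```

```text
time: 32.7
tool_pos: [0.5462, -0.2259, 0.1589]
tool_rot: [-1.564, 1.564, 2.629]
contact_force: [-1.4, 0.4, 1.2]
opening: 0.0684
time: 33.7
tool_pos: [0.5476, -0.2264, 0.1625]
tool_rot: [-0.934, 1.571, -3.025]
contact_force: [-0.2, 0.3, 0.0]
opening: 0.0685
n 30 mean [ 0.5556 -0.2209  0.0123]
[ 555.6 -221.1] [4.3 3.6] 60.1
tcp [ 0.5476 -0.2264  0.1625] yang -29.8 shift [ 3.387  0.107 -0.213] roll 0.02
```

View pics/w10_150_60_360_260.png

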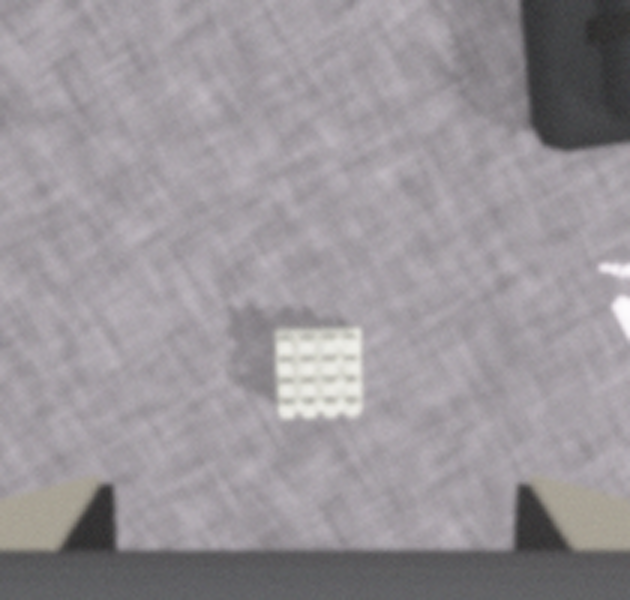

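Small sink is square to the jaws, centre at crop (320,373).

```bash
python3 - <<'E'
from h import *
a=[ray('w10',150+u/3,60+v/3,.014) for u,v in [(277,333),(362,331),(363,415),(279,417)]]; print(np.round(a,4)); c=np.mean(a,0)[:2]; print(c); go((*c,.027),-30)
E
```

```text
[[ 0.5446 -0.2106  0.014 ]
 [ 0.5665 -0.2225  0.014 ]
 [ 0.5544 -0.2449  0.014 ]
 [ 0.5323 -0.2329  0.014 ]]
[ 0.54945923 -0.22772793]
tcp [ 0.5476 -0.2264  0.1625] yang -29.8 shift [3.387 0.057 0.007] roll 0.02
```

```bash
python3 -m crank '[{"fingers":0,"tx":0.8,"ty":0.06,"tz":0,"roll":-0.1},{"fingers":0,"tx":1.8,"ty":0.06,"tz":0,"roll":-0.1},{"fingers":0,"tx":2.8,"ty":0.06,"tz":0,"roll":-0.1},{"fingers":0,"tx":3.3,"ty":0.06,"tz":0,"roll":-0.1},{"fingers":0,"tx":3.38,"ty":0.06,"tz":0,"roll":-0.1},{"fingers":0,"tx":3.38,"ty":0.06,"tz":0,"roll":-0.1},{"fingers":-0.7,"tx":3.38,"ty":0.06,"tz":0,"roll":-0.1},{"fingers":-0.8,"tx":3.38,"ty":0.06,"tz":0,"roll":-0.1}]' 25
python3 -m crank '[{"fingers":-1,"tx":0,"ty":0,"tz":0,"roll":0},{"fingers":-1,"tx":0,"ty":0,"tz":0,"roll":0},{"fingers":-1,"tx":-0.3,"ty":0,"tz":0,"roll":0},{"fingers":-1,"tx":-1.3,"ty":0,"tz":0,"roll":0},{"fingers":-1,"tx":-2.5,"ty":0,"tz":0,"roll":0},{"fingers":-1,"tx":-3.8,"ty":0,"tz":0,"roll":0},{"fingers":-1,"tx":-4.5,"ty":0,"tz":0,"roll":0},{"fingers":-1,"tx":-4.5,"ty":0,"tz":0,"roll":0}]'
cat >> h.py <<'E'
C=np.array([.5768,.0565])+.0006*np.array([.985,-.171])-.0007*np.array([.171,.985])
def chip(hy): return C+hy*np.array([.171,.985])
E
python3 - <<'E'
from h import *
c=chip(-.023); go((*c,.19),-9.8)
E
```

```text
time: 34.75
tool_pos: [0.5502, -0.2278, 0.0283]
tool_rot: [1.509, 1.569, -0.564]
contact_force: [0.1, -0.3, -0.4]
opening: 0.0305
time: 35.75
tool_pos: [0.5507, -0.228, 0.2103]
tool_rot: [1.546, 1.565, -0.527]
contact_force: [-0.5, -0.4, -0.9]
opening: 0.0258
tcp [ 0.5507 -0.228   0.2103] yang -28.8 shift [ 0.491 -2.648 -5.994] roll -1.9
```

```bash
python3 -m crank '[{"fingers":-1,"tx":0,"ty":-0.4,"tz":-0.9,"roll":-0.4},{"fingers":-1,"tx":0,"ty":-0.9,"tz":-2,"roll":-0.8},{"fingers":-1,"tx":0,"ty":-1.4,"tz":-3.1,"roll":-1.2},{"fingers":-1,"tx":0,"ty":-1.9,"tz":-4.2,"roll":-1.6},{"fingers":-1,"tx":0,"ty":-2.4,"tz":-5.3,"roll":-1.9},{"fingers":-1,"tx":0.2,"ty":-2.65,"tz":-5.99,"roll":-1.9},{"fingers":-1,"tx":0.49,"ty":-2.65,"tz":-5.99,"roll":-1.9},{"fingers":-1,"tx":0.49,"ty":-2.65,"tz":-5.99,"roll":-1.9}]'
python3 -m crank '[{"fingers":-1,"tx":0,"ty":0,"tz":0,"roll":0},{"fingers":-1,"tx":0,"ty":0,"tz":0,"roll":0},{"fingers":-1,"tx":0,"ty":0,"tz":0,"roll":0},{"fingers":-1,"tx":0,"ty":0,"tz":0,"roll":0},{"fingers":-1,"tx":0,"ty":0,"tz":0,"roll":0},{"fingers":-1,"tx":0,"ty":0,"tz":0,"roll":0},{"fingers":-1,"tx":0,"ty":0,"tz":0,"roll":0},{"fingers":-1,"tx":0,"ty":0,"tz":0,"roll":0}]'
python3 - <<'E'
from h import *
c=chip(-.023); go((*c,.1525),-9.8)
E
```

```text
time: 36.75
tool_pos: [0.571, 0.0329, 0.1856]
tool_rot: [-1.344, 1.567, -3.086]
contact_force: [0.2, 0.3, 0.3]
opening: 0.0259
time: 37.75
tool_pos: [0.5721, 0.0335, 0.1877]
tool_rot: [0.708, 1.571, -1.033]
contact_force: [0.3, 0.5, 0.2]
opening: 0.026
tcp [0.5721 0.0335 0.1877] yang -9.8 shift [0.881 0.031 0.007] roll 0.0
```

```bash
python3 -m crank '[{"fingers":-1,"tx":0.4,"ty":0.03,"tz":0,"roll":0},{"fingers":-1,"tx":0.7,"ty":0.03,"tz":0,"roll":0},{"fingers":-1,"tx":0.85,"ty":0.03,"tz":0,"roll":0},{"fingers":-1,"tx":0.9,"ty":0.03,"tz":0,"roll":0},{"fingers":-1,"tx":0.9,"ty":0.03,"tz":0,"roll":0},{"fingers":-1,"tx":0.9,"ty":0.03,"tz":0,"roll":0},{"fingers":-1,"tx":0.9,"ty":0.03,"tz":0,"roll":0},{"fingers":-1,"tx":0.9,"ty":0.03,"tz":0,"roll":0}]'
python3 -m crank '[{"fingers":-0.3,"tx":0,"ty":0,"tz":0,"roll":0},{"fingers":-0.15,"tx":0,"ty":0,"tz":0,"roll":0},{"fingers":-0.15,"tx":0,"ty":0,"tz":0,"roll":0},{"fingers":-0.15,"tx":0,"ty":0,"tz":0,"roll":0},{"fingers":-0.15,"tx":-0.4,"ty":0,"tz":0,"roll":0},{"fingers":-0.15,"tx":-1.2,"ty":0,"tz":0,"roll":0},{"fingers":0,"tx":-2,"ty":0,"tz":0,"roll":0},{"fingers":0.4,"tx":-2,"ty":0,"tz":0,"roll":0}]'
python3 - <<'E'
from h import *
grab('wrist','w11'); c=chip(-.023); print(c)
try: sink('w11',c,.14,.026,.03)
except Exception as e: print(e)
p=pts('w11'); m=(p[...,2]>.131)&(p[...,2]<.146)&(np.hypot(p[...,0]-c[0],p[...,1]-c[1])<.025); q=p[m]; print(m.sum(),q.mean(0),cv2.minAreaRect((q[:,:2]*1000).astype(np.float32)))
go((.52,-.343,.18),-14); save('w11',(150,60,360,260),3)
E
```

```text
time: 38.75
tool_pos: [0.5729, 0.0333, 0.1524]
tool_rot: [-1.161, 1.57, -2.902]
contact_force: [-4.7, -0.5, 8.4]
opening: 0.0256
time: 39.75
tool_pos: [0.5748, 0.0333, 0.2356]
tool_rot: [1.658, 1.564, -0.083]
contact_force: [0.3, -0.2, 0.0]
opening: 0.0517
[0.5733383 0.0330529]
n 4365 mean [0.5735 0.0346 0.1233]
[573.5  32.9] [59.6 59.3] 78.9
634 [0.57305943 0.03224498 0.13649249] ((573.0399780273438, 31.745609283447266), (23.910207748413086, 23.102563858032227), 79.65811157226562)
tcp [0.5739 0.0333 0.2336] yang -9.8 shift [1.338 0.264 9.5  ] roll 0.42
```

View pics/w11_150_60_360_260.png

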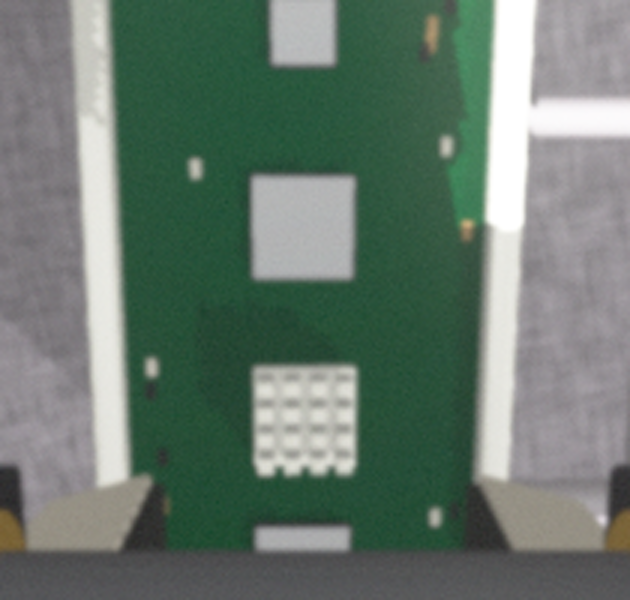

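Small sink sits centred and square on small1 (centre crop (304,420)); big2 chip clear at (303,227). Next: large sink A.

```bash
python3 -m crank '[{"fingers":0.5,"tx":0,"ty":0,"tz":1.3,"roll":0},{"fingers":0.5,"tx":0,"ty":0,"tz":2.7,"roll":0},{"fingers":0.5,"tx":0,"ty":0.1,"tz":4.1,"roll":0.1},{"fingers":0.5,"tx":0,"ty":0.1,"tz":5.5,"roll":0.2},{"fingers":0.5,"tx":0.5,"ty":0.2,"tz":6.9,"roll":0.4},{"fingers":0.5,"tx":1,"ty":0.26,"tz":8.2,"roll":0.42},{"fingers":0.5,"tx":1.5,"ty":0.26,"tz":9.3,"roll":0.42},{"fingers":0.5,"tx":1.7,"ty":0.26,"tz":9.5,"roll":0.42}]'
python3 -m crank '[{"fingers":0.5,"tx":0,"ty":0,"tz":0,"roll":0},{"fingers":0.5,"tx":0,"ty":0,"tz":0,"roll":0},{"fingers":0.5,"tx":0,"ty":0,"tz":0,"roll":0},{"fingers":0.5,"tx":0,"ty":0,"tz":0,"roll":0},{"fingers":0.5,"tx":0,"ty":0,"tz":0,"roll":0},{"fingers":0.5,"tx":0,"ty":0,"tz":0,"roll":0},{"fingers":0.5,"tx":0,"ty":0,"tz":0,"roll":0},{"fingers":0.5,"tx":0,"ty":0,"tz":0,"roll":0}]' 30
cat >> h.py <<'E'
def bright(tag,hz,box=(150,60,360,215)):
    "bright sink blob in a wrist frame on the plane hz"
    z=np.load('pics/%s.npz'%tag); im=z['im'].astype(int); d=pts(tag)[...,2]
    m=np.zeros(im.shape[:2],np.uint8); x0,y0,x1,y1=box; m[y0:y1,x0:x1]=(d>hz*.5)[y0:y1,x0:x1]&(d<hz+.01)[y0:y1,x0:x1]
    m=cv2.morphologyEx(m,cv2.MORPH_CLOSE,np.ones((5,5)));n,l,st,c=cv2.connectedComponentsWithStats(m)
    for i in range(1,n):
        if st[i,4]>200:
            v,u=np.nonzero(l==i); q=np.array([ray(tag,a,b,hz)[:2] for a,b in zip(u,v)],np.float32)*1000
            R_=cv2.minAreaRect(q); print(st[i].tolist(),np.round(R_[0],1),np.round(R_[1],1),round(R_[2],1))
E
python3 - <<'E'
from h import *
grab('wrist','w12'); bright('w12',.018); go((.52,-.343,.027),-14); bright('w10',.014)
p=np.array([ray('w11',150+u/3,60+v/3,.1245)[:2] for u,v in [(250,174),(355,174),(355,280),(251,280)]]).mean(0); print('big2',p,chip(.023))
E
```

```text
time: 40.8
tool_pos: [0.5173, -0.345, 0.1611]
tool_rot: [-1.924, 1.567, 2.541]
contact_force: [0.1, -0.1, 0.0]
opening: 0.0691
time: 41.8
tool_pos: [0.519, -0.343, 0.1637]
tool_rot: [-1.454, 1.571, 3.015]
contact_force: [0.6, -0.1, -0.1]
opening: 0.069
[237, 165, 39, 39, 1440] [ 520.4 -342.7] [34.3 33. ] 75.3
[150, 195, 35, 20, 378] [ 438.7 -341.3] [17.6 30.6] 76.0
tcp [ 0.5191 -0.343   0.1637] yang -14.0 shift [ 3.417  0.023 -0.005] roll 0.0
[323, 60, 37, 51, 1276] [ 652.1 -188.2] [41. 27.] 68.4
[243, 172, 27, 27, 704] [ 548.8 -227.7] [23.7 23.3] 60.2
big2 [0.58086953 0.07843235] [0.5812043 0.0783629]
```

```bash
python3 -m crank '[{"fingers":0.25,"tx":0.8,"ty":0.03,"tz":0,"roll":0.07},{"fingers":0.25,"tx":1.8,"ty":0.03,"tz":0,"roll":0.07},{"fingers":0.25,"tx":2.8,"ty":0.03,"tz":0,"roll":0.07},{"fingers":0.25,"tx":3.3,"ty":0.03,"tz":0,"roll":0.07},{"fingers":0.25,"tx":3.42,"ty":0.03,"tz":0,"roll":0.07},{"fingers":0.25,"tx":3.42,"ty":0.03,"tz":0,"roll":0.07},{"fingers":-0.5,"tx":3.42,"ty":0.03,"tz":0,"roll":0.07},{"fingers":-0.8,"tx":3.42,"ty":0.03,"tz":0,"roll":0.07}]' 30
python3 -m crank '[{"fingers":-1,"tx":0,"ty":0,"tz":0,"roll":0},{"fingers":-1,"tx":0,"ty":0,"tz":0,"roll":0},{"fingers":-1,"tx":-0.3,"ty":0,"tz":0,"roll":0},{"fingers":-1,"tx":-1.3,"ty":0,"tz":0,"roll":0},{"fingers":-1,"tx":-2.5,"ty":0,"tz":0,"roll":0},{"fingers":-1,"tx":-3.8,"ty":0,"tz":0,"roll":0},{"fingers":-1,"tx":-4.5,"ty":0,"tz":0,"roll":0},{"fingers":-1,"tx":-4.5,"ty":0,"tz":0,"roll":0}]'
python3 - <<'E'
from h import *
c=chip(.023); go((*c,.19),-9.8)
E
```

```text
time: 42.85
tool_pos: [0.5207, -0.3436, 0.028]
tool_rot: [1.099, 1.569, -0.728]
contact_force: [0.1, -0.2, 0.8]
opening: 0.0415
time: 43.85
tool_pos: [0.5211, -0.3439, 0.21]
tool_rot: [1.121, 1.565, -0.706]
contact_force: [0.0, 0.1, -0.8]
opening: 0.0358
tcp [ 0.5211 -0.3439  0.21  ] yang -14.7 shift [  0.468  -1.221 -10.594] roll -0.49
```

```bash
python3 -m crank '[{"fingers":-1,"tx":0,"ty":-0.1,"tz":-1,"roll":0},{"fingers":-1,"tx":0,"ty":-0.3,"tz":-2.4,"roll":-0.1},{"fingers":-1,"tx":0,"ty":-0.45,"tz":-3.8,"roll":-0.2},{"fingers":-1,"tx":0,"ty":-0.6,"tz":-5.2,"roll":-0.3},{"fingers":-1,"tx":0,"ty":-0.75,"tz":-6.6,"roll":-0.4},{"fingers":-1,"tx":0,"ty":-0.9,"tz":-8,"roll":-0.49},{"fingers":-1,"tx":0,"ty":-1.1,"tz":-9.4,"roll":-0.49},{"fingers":-1,"tx":0,"ty":-1.22,"tz":-10.5,"roll":-0.49}]'
python3 -m crank '[{"fingers":-1,"tx":0,"ty":0,"tz":-0.09,"roll":0},{"fingers":-1,"tx":0.2,"ty":0,"tz":-0.09,"roll":0},{"fingers":-1,"tx":0.5,"ty":0,"tz":-0.09,"roll":0},{"fingers":-1,"tx":0.5,"ty":0,"tz":-0.09,"roll":0},{"fingers":-1,"tx":0.5,"ty":0,"tz":-0.09,"roll":0},{"fingers":-1,"tx":0.5,"ty":0,"tz":-0.09,"roll":0},{"fingers":-1,"tx":0.5,"ty":0,"tz":-0.09,"roll":0},{"fingers":-1,"tx":0.5,"ty":0,"tz":-0.09,"roll":0}]'
python3 - <<'E'
from h import *
c=chip(.023); go((*c,.1518),-9.8)
E
```

```text
time: 44.85
tool_pos: [0.5785, 0.0778, 0.2052]
tool_rot: [-1.438, 1.568, 3.105]
contact_force: [0.7, 0.2, -1.1]
opening: 0.0358
time: 45.85
tool_pos: [0.5801, 0.079, 0.1871]
tool_rot: [1.434, 1.57, -0.308]
contact_force: [-0.7, -0.2, -0.2]
opening: 0.0353
tcp [0.5801 0.079  0.1871] yang -9.8 shift [0.882 0.03  0.01 ] roll 0.0
```

```bash
python3 -m crank '[{"fingers":-1,"tx":0.4,"ty":0.03,"tz":0.01,"roll":0},{"fingers":-1,"tx":0.7,"ty":0.03,"tz":0.01,"roll":0},{"fingers":-1,"tx":0.85,"ty":0.03,"tz":0.01,"roll":0},{"fingers":-1,"tx":0.89,"ty":0.03,"tz":0.01,"roll":0},{"fingers":-1,"tx":0.89,"ty":0.03,"tz":0.01,"roll":0},{"fingers":-1,"tx":0.89,"ty":0.03,"tz":0.01,"roll":0},{"fingers":-1,"tx":0.89,"ty":0.03,"tz":0.01,"roll":0},{"fingers":-1,"tx":0.89,"ty":0.03,"tz":0.01,"roll":0}]'
python3 -m crank '[{"fingers":-0.1,"tx":0,"ty":0,"tz":0,"roll":0},{"fingers":0.05,"tx":0,"ty":0,"tz":0,"roll":0},{"fingers":0.05,"tx":0,"ty":0,"tz":0,"roll":0},{"fingers":0.05,"tx":0,"ty":0,"tz":0,"roll":0},{"fingers":0.05,"tx":-0.4,"ty":0,"tz":0,"roll":0},{"fingers":0.05,"tx":-1.2,"ty":0,"tz":0,"roll":0},{"fingers":0.2,"tx":-2,"ty":0,"tz":0,"roll":0},{"fingers":0.5,"tx":-2,"ty":0,"tz":0,"roll":0}]'
python3 - <<'E'
from h import *
grab('wrist','w13'); c=chip(.023); print(c)
p=pts('w13'); m=(p[...,2]>.134)&(p[...,2]<.15)&(np.hypot(p[...,0]-c[0],p[...,1]-c[1])<.03); q=p[m]; print(m.sum(),q.mean(0),cv2.minAreaRect((q[:,:2]*1000).astype(np.float32)))
go((.427,-.353,.165),-43.5)
E
```

```text
time: 46.85
tool_pos: [0.5805, 0.0784, 0.1521]
tool_rot: [-1.165, 1.57, -2.906]
contact_force: [-4.6, 0.1, 8.2]
opening: 0.0362
time: 47.85
tool_pos: [0.5826, 0.0784, 0.2353]
tool_rot: [1.733, 1.564, -0.008]
contact_force: [-0.2, 0.9, -0.0]
opening: 0.0606
[0.5812043 0.0783629]
1279 [0.58047233 0.07874697 0.14017796] ((580.649169921875, 78.028076171875), (33.880714416503906, 33.11394500732422), 79.93273162841797)
tcp [0.5817 0.0784 0.2332] yang -9.8 shift [ 1.692 -1.988 11.286] roll 3.37
```

Big2 is done (offset < 1 mm). Now large sink B.

```bash
python3 -m crank '[{"fingers":0.5,"tx":0,"ty":0,"tz":1.4,"roll":0},{"fingers":0.5,"tx":0,"ty":-0.1,"tz":2.8,"roll":0.3},{"fingers":0.5,"tx":0,"ty":-0.3,"tz":4.2,"roll":0.8},{"fingers":0.5,"tx":0,"ty":-0.7,"tz":5.6,"roll":1.4},{"fingers":0.5,"tx":0.3,"ty":-1.1,"tz":7,"roll":2},{"fingers":0.5,"tx":0.8,"ty":-1.5,"tz":8.4,"roll":2.6},{"fingers":0.5,"tx":1.3,"ty":-1.8,"tz":9.8,"roll":3.2},{"fingers":0.5,"tx":1.69,"ty":-1.99,"tz":11.1,"roll":3.37}]'
python3 -m crank '[{"fingers":0.5,"tx":0,"ty":0,"tz":0,"roll":0},{"fingers":0.5,"tx":0,"ty":0,"tz":0,"roll":0},{"fingers":0.5,"tx":0,"ty":0,"tz":0,"roll":0},{"fingers":0.5,"tx":0,"ty":0,"tz":0,"roll":0},{"fingers":0.5,"tx":0,"ty":0,"tz":0,"roll":0},{"fingers":0.5,"tx":0,"ty":0,"tz":0,"roll":0},{"fingers":0.5,"tx":0,"ty":0,"tz":0,"roll":0},{"fingers":0.5,"tx":0,"ty":0,"tz":0,"roll":0}]' 30
python3 - <<'E'
from h import *
grab('wrist','w14'); bright('w14',.018); go((.427,-.353,.027),-43.5)
E
```

```text
time: 48.9
tool_pos: [0.4257, -0.3469, 0.1623]
tool_rot: [-1.63, 1.569, 2.321]
contact_force: [0.4, 0.0, 0.4]
opening: 0.0691
time: 49.9
tool_pos: [0.4273, -0.3457, 0.1637]
tool_rot: [0.886, 1.571, -1.443]
contact_force: [0.6, -0.1, 0.8]
opening: 0.069
[241, 173, 39, 39, 1412] [ 426.8 -354. ] [34.5 32.9] 44.1
tcp [ 0.4273 -0.3457  0.1637] yang -43.5 shift [3.419 0.119 0.137] roll 0.0
```

```bash
python3 -m crank '[{"fingers":0.25,"tx":0.8,"ty":0.13,"tz":0.16,"roll":0.24},{"fingers":0.25,"tx":1.8,"ty":0.13,"tz":0.16,"roll":0.24},{"fingers":0.25,"tx":2.8,"ty":0.13,"tz":0.16,"roll":0.24},{"fingers":0.25,"tx":3.3,"ty":0.13,"tz":0.16,"roll":0.24},{"fingers":0.25,"tx":3.42,"ty":0.13,"tz":0.16,"roll":0.24},{"fingers":0.25,"tx":3.42,"ty":0.13,"tz":0.16,"roll":0.24},{"fingers":-0.5,"tx":3.42,"ty":0.13,"tz":0.16,"roll":0.24},{"fingers":-0.8,"tx":3.42,"ty":0.13,"tz":0.16,"roll":0.24}]' 30
python3 -m crank '[{"fingers":-1,"tx":0,"ty":0,"tz":0,"roll":0},{"fingers":-1,"tx":0,"ty":0,"tz":0,"roll":0},{"fingers":-1,"tx":-0.3,"ty":0,"tz":0,"roll":0},{"fingers":-1,"tx":-1.3,"ty":0,"tz":0,"roll":0},{"fingers":-1,"tx":-2.5,"ty":0,"tz":0,"roll":0},{"fingers":-1,"tx":-3.8,"ty":0,"tz":0,"roll":0},{"fingers":-1,"tx":-4.5,"ty":0,"tz":0,"roll":0},{"fingers":-1,"tx":-4.5,"ty":0,"tz":0,"roll":0}]'
python3 - <<'E'
from h import *
c=chip(-.069); go((*c,.19),-9.8)
E
```

```text
time: 50.95
tool_pos: [0.4271, -0.3543, 0.0279]
tool_rot: [1.513, 1.569, -0.859]
contact_force: [0.4, -1.2, 0.1]
opening: 0.0418
time: 51.95
tool_pos: [0.4274, -0.3546, 0.2097]
tool_rot: [1.534, 1.565, -0.837]
contact_force: [0.2, 0.1, -0.8]
opening: 0.0362
tcp [ 0.4274 -0.3546  0.2097] yang -45.9 shift [ 0.47  -3.743 -8.437] roll -3.61
```

```bash
python3 -m crank '[{"fingers":-1,"tx":0,"ty":-0.4,"tz":-1,"roll":-0.5},{"fingers":-1,"tx":0,"ty":-0.9,"tz":-2.1,"roll":-1},{"fingers":-1,"tx":0,"ty":-1.4,"tz":-3.2,"roll":-1.5},{"fingers":-1,"tx":0,"ty":-1.9,"tz":-4.3,"roll":-2},{"fingers":-1,"tx":0,"ty":-2.4,"tz":-5.4,"roll":-2.5},{"fingers":-1,"tx":0,"ty":-2.9,"tz":-6.5,"roll":-3},{"fingers":-1,"tx":0,"ty":-3.4,"tz":-7.6,"roll":-3.61},{"fingers":-1,"tx":0,"ty":-3.7,"tz":-8.4,"roll":-3.61}]'
python3 -m crank '[{"fingers":-1,"tx":0,"ty":0,"tz":0,"roll":0},{"fingers":-1,"tx":0.2,"ty":0,"tz":0,"roll":0},{"fingers":-1,"tx":0.5,"ty":0,"tz":0,"roll":0},{"fingers":-1,"tx":0.5,"ty":0,"tz":0,"roll":0},{"fingers":-1,"tx":0.5,"ty":0,"tz":0,"roll":0},{"fingers":-1,"tx":0.5,"ty":0,"tz":0,"roll":0},{"fingers":-1,"tx":0.5,"ty":0,"tz":0,"roll":0},{"fingers":-1,"tx":0.5,"ty":0,"tz":0,"roll":0}]'
python3 - <<'E'
from h import *
c=chip(-.069); go((*c,.1518),-9.8)
E
```

```text
time: 52.95
tool_pos: [0.5644, -0.0115, 0.2052]
tool_rot: [-1.584, 1.568, 2.961]
contact_force: [0.6, 0.1, 0.4]
opening: 0.0357
time: 53.95
tool_pos: [0.5649, -0.0137, 0.1871]
tool_rot: [1.335, 1.57, -0.406]
contact_force: [0.5, -0.2, -1.0]
opening: 0.0358
tcp [ 0.5649 -0.0137  0.1871] yang -9.8 shift [ 0.883  0.007 -0.039] roll 0.0
```

```bash
python3 -m crank '[{"fingers":-1,"tx":0.4,"ty":0.01,"tz":-0.04,"roll":0},{"fingers":-1,"tx":0.7,"ty":0.01,"tz":-0.04,"roll":0},{"fingers":-1,"tx":0.85,"ty":0.01,"tz":-0.04,"roll":0},{"fingers":-1,"tx":0.89,"ty":0.01,"tz":-0.04,"roll":0},{"fingers":-1,"tx":0.89,"ty":0.01,"tz":-0.04,"roll":0},{"fingers":-1,"tx":0.89,"ty":0.01,"tz":-0.04,"roll":0},{"fingers":-1,"tx":0.89,"ty":0.01,"tz":-0.04,"roll":0},{"fingers":-1,"tx":0.89,"ty":0.01,"tz":-0.04,"roll":0}]'
python3 -m crank '[{"fingers":-0.1,"tx":0,"ty":0,"tz":0,"roll":0},{"fingers":0.05,"tx":0,"ty":0,"tz":0,"roll":0},{"fingers":0.05,"tx":0,"ty":0,"tz":0,"roll":0},{"fingers":0.05,"tx":0,"ty":0,"tz":0,"roll":0},{"fingers":0.05,"tx":-0.4,"ty":0,"tz":0,"roll":0},{"fingers":0.05,"tx":-1.2,"ty":0,"tz":0,"roll":0},{"fingers":0.2,"tx":-2.4,"ty":0,"tz":0.5,"roll":0},{"fingers":0.5,"tx":-3.5,"ty":0,"tz":1.5,"roll":0}]'
python3 -m crank '[{"fingers":0.5,"tx":-0.5,"ty":0,"tz":0.5,"roll":0},{"fingers":0.5,"tx":-0.5,"ty":0,"tz":0.5,"roll":0},{"fingers":0.5,"tx":-0.5,"ty":0,"tz":0.5,"roll":0},{"fingers":0.5,"tx":-0.5,"ty":0,"tz":0.5,"roll":0},{"fingers":0.5,"tx":-0.5,"ty":0,"tz":0.5,"roll":0},{"fingers":0.5,"tx":-0.5,"ty":0,"tz":0.5,"roll":0},{"fingers":0.5,"tx":-0.5,"ty":0,"tz":0.5,"roll":0},{"fingers":0.5,"tx":-0.5,"ty":0,"tz":0.5,"roll":0}]'
python3 - <<'E'
from h import *
grab('wrist','w15'); p=pts('w15'); z=p[...,2]
for hy,h in [(-.069,.018),(-.023,.014),(.023,.018)]:
    c=chip(hy); m=(z>.1245+.5*h)&(z<.1245+h+.007)&(np.hypot(p[...,0]-c[0],p[...,1]-c[1])<.0275); q=p[m]; r=cv2.minAreaRect((q[:,:2]*1000).astype(np.float32)); print(c.round(4),m.sum(),np.round(r,1) if 0 else r, 'tilt',np.linalg.lstsq(np.c_[q[:,:2],np.ones(len(q))],q[:,2],rcond=None)[0][:2].round(3))
grab('top','t15'); save('w15',None,1.4); save('t15',(110,110,430,310),2.4)
E
```

```text
time: 54.95
tool_pos: [0.5649, -0.0121, 0.1521]
tool_rot: [-1.44, 1.57, 3.102]
contact_force: [-4.3, 0.3, 9.7]
opening: 0.0355
time: 55.95
tool_pos: [0.5554, -0.0709, 0.2942]
tool_rot: [1.603, 1.569, -0.136]
contact_force: [1.4, -0.2, 0.7]
opening: 0.0612
time: 56.95
tool_pos: [0.5519, -0.091, 0.3113]
tool_rot: [-0.033, 1.571, -1.774]
contact_force: [0.3, -0.4, 0.2]
opening: 0.0687
[ 0.5655 -0.0123] 635 ((563.8658447265625, -20.47834014892578), (33.00093460083008, 32.678409576416016), 80.14381408691406) tilt [-0.012  0.005]
[0.5733 0.0331] 466 ((572.6567993164062, 31.579580307006836), (23.708881378173828, 22.992164611816406), 80.66020965576172) tilt [-0.007 -0.011]
[0.5812 0.0784] 24 ((577.982666015625, 61.89344787597656), (0.7412985563278198, 32.48526382446289), 80.83746337890625) tilt [-0.578 -3.369]
```

View pics/w15_f.png

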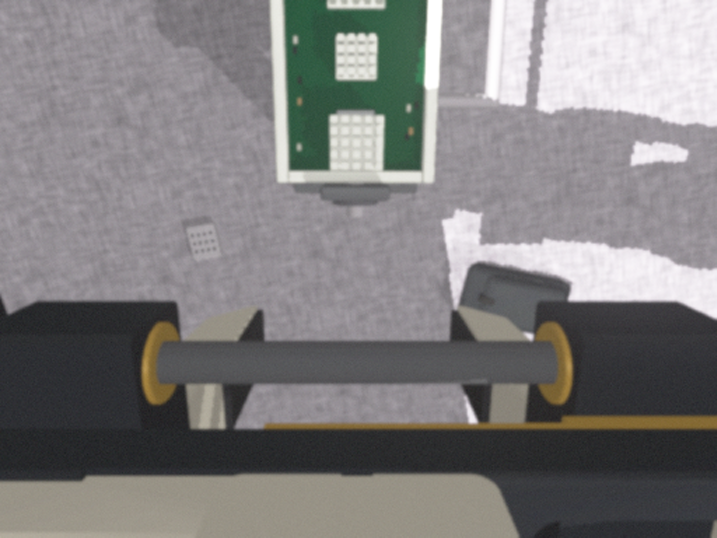

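View pics/t15_110_110_430_310.png

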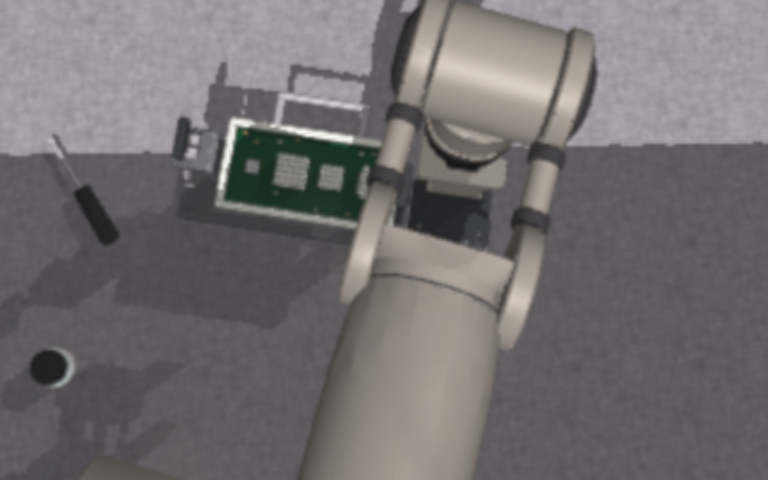

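Everything's fine except the sink on big1: in the wrist view it sits at (357,141) with a chip strip showing at (357,111), i.e. ~7 mm too far toward −y (slip). I'll regrasp and shift it.

```bash
python3 - <<'E'
from h import *
go((.5643,-.0190,.19),-9.8)
p=np.array([ray('w15',u/1.4,v/1.4,.1425)[:2] for u,v in [(331,117),(384,117),(385,170),(330,170)]]); print(p.round(4),p.mean(0),((p.mean(0)-C)@[.985,-.171],(p.mean(0)-C)@[.171,.985]))
p=np.array([ray('w15',u/1.4,v/1.4,.1385)[:2] for u,v in [(336,36),(377,36),(378,80),(337,80)]]); print('small',p.mean(0),((p.mean(0)-C)@[.171,.985]))
E
python3 -m crank '[{"fingers":0.1,"tx":0,"ty":0.03,"tz":-0.4,"roll":0},{"fingers":0.1,"tx":0,"ty":0.05,"tz":-1,"roll":0},{"fingers":0.1,"tx":0,"ty":0.05,"tz":-1.6,"roll":0},{"fingers":0.1,"tx":0.6,"ty":0.05,"tz":-1.8,"roll":0},{"fingers":0.1,"tx":1.5,"ty":0.05,"tz":-1.8,"roll":0},{"fingers":0.1,"tx":2.4,"ty":0.05,"tz":-1.8,"roll":0},{"fingers":0.1,"tx":3,"ty":0.05,"tz":-1.8,"roll":0},{"fingers":0.1,"tx":3,"ty":0.05,"tz":-1.8,"roll":0}]' 30
python3 - <<'E'
from h import *
T=tool(); print(T[:3,3]); go((.5643,-.0190,.152),-9.8)
E
```

```text
tcp [ 0.5519 -0.0911  0.3113] yang -9.8 shift [ 3.032 -0.    -1.828] roll 0.0
[[ 0.5511 -0.0031]
 [ 0.584  -0.0087]
 [ 0.5796 -0.0411]
 [ 0.5445 -0.0351]] [ 0.56477215 -0.021984  ] (np.float64(0.0009736551139452612), np.float64(-0.07866387180259085))
small [0.57315544 0.02863093] -0.0273746306812242
time: 58.05
tool_pos: [0.5652, -0.0194, 0.1897]
tool_rot: [-1.609, 1.567, 2.933]
contact_force: [1.0, -0.2, 0.5]
opening: 0.0504
[ 0.56520561 -0.01938534  0.1896591 ]
tcp [ 0.5652 -0.0194  0.1897] yang -9.7 shift [ 0.942 -0.02  -0.006] roll 0.01
```

```bash
python3 -m crank '[{"fingers":0.1,"tx":0.4,"ty":0,"tz":0,"roll":0},{"fingers":0.1,"tx":0.8,"ty":0,"tz":0,"roll":0},{"fingers":0.1,"tx":0.94,"ty":0,"tz":0,"roll":0},{"fingers":0.1,"tx":0.94,"ty":0,"tz":0,"roll":0},{"fingers":-0.4,"tx":0.94,"ty":0,"tz":0,"roll":0},{"fingers":-0.8,"tx":0.94,"ty":0,"tz":0,"roll":0},{"fingers":-1,"tx":0.94,"ty":0,"tz":0,"roll":0},{"fingers":-1,"tx":0.94,"ty":0,"tz":0,"roll":0}]' 30
python3 -m crank '[{"fingers":-1,"tx":0,"ty":0,"tz":0,"roll":0},{"fingers":-1,"tx":-0.15,"ty":0,"tz":0,"roll":0},{"fingers":-1,"tx":-0.15,"ty":0,"tz":-0.08,"roll":0},{"fingers":-1,"tx":-0.15,"ty":0,"tz":-0.16,"roll":0},{"fingers":-1,"tx":-0.15,"ty":0,"tz":-0.16,"roll":0},{"fingers":-1,"tx":-0.05,"ty":0,"tz":-0.16,"roll":0},{"fingers":-1,"tx":0,"ty":0,"tz":-0.16,"roll":0},{"fingers":-1,"tx":0.01,"ty":0,"tz":-0.16,"roll":0}]'
python3 -m crank '[{"fingers":-1,"tx":0,"ty":0,"tz":0,"roll":0},{"fingers":-1,"tx":0,"ty":0,"tz":0,"roll":0},{"fingers":-0.1,"tx":0,"ty":0,"tz":0,"roll":0},{"fingers":0.05,"tx":0,"ty":0,"tz":0,"roll":0},{"fingers":0.05,"tx":0,"ty":0,"tz":0,"roll":0},{"fingers":0.05,"tx":-0.5,"ty":0,"tz":0,"roll":0},{"fingers":0.05,"tx":-1.2,"ty":0,"tz":0,"roll":0},{"fingers":0.5,"tx":-2.4,"ty":0,"tz":0,"roll":0}]'
python3 -m crank '[{"fingers":0.5,"tx":0,"ty":0,"tz":0,"roll":0},{"fingers":0.5,"tx":0,"ty":0,"tz":0,"roll":0},{"fingers":0.5,"tx":0,"ty":0,"tz":0,"roll":0},{"fingers":0.5,"tx":0,"ty":0,"tz":0,"roll":0},{"fingers":0.5,"tx":0,"ty":0,"tz":0,"roll":0},{"fingers":0.5,"tx":0,"ty":0,"tz":0,"roll":0},{"fingers":0.5,"tx":0,"ty":0,"tz":0,"roll":0},{"fingers":0.5,"tx":0,"ty":0,"tz":0,"roll":0}]'
cat > chk.py <<'E'
from h import *
import sys
t=sys.argv[1]; grab('wrist',t); p=pts(t); z=p[...,2]; print(observe()['time'],tool()[:3,3].round(4))
for hy,h in [(-.069,.018),(-.023,.014),(.023,.018)]:
    c=chip(hy); m=(z>.1245+.5*h)&(z<.1245+h+.007)&(np.hypot(p[...,0]-c[0],p[...,1]-c[1])<.03); q=p[m]
    if m.sum()>50:
        r=cv2.minAreaRect((q[:,:2]*1000).astype(np.float32)); d=np.array(r[0])/1000-c; print(hy,m.sum(),'size',np.round(r[1],1),round(r[2],1),'off hx,hy mm',(1e3*d@[.985,-.171]).round(1),(1e3*d@[.171,.985]).round(1))
E
python3 chk.py w16; python3 - <<'E'
from h import *
save('w16',(150,0,360,260),2.2)
E
```

```text
time: 59.05
tool_pos: [0.5664, -0.0205, 0.1542]
tool_rot: [1.451, 1.57, -0.29]
contact_force: [-0.6, -0.5, 3.2]
opening: 0.0356
time: 60.05
tool_pos: [0.567, -0.0141, 0.1541]
tool_rot: [1.085, 1.571, -0.657]
contact_force: [-3.5, 1.0, 9.8]
opening: 0.0355
time: 61.05
tool_pos: [0.5663, -0.0141, 0.2486]
tool_rot: [-1.531, 1.567, 3.011]
contact_force: [-0.0, -0.7, -0.1]
opening: 0.0538
time: 62.05
tool_pos: [0.5672, -0.0141, 0.2493]
tool_rot: [0.893, 1.571, -0.848]
contact_force: [-0.4, 0.5, -0.3]
opening: 0.0688
62.1 [ 0.5672 -0.0141  0.2493]
-0.069 1171 size [33.5 33.1] 80.2 off hx,hy mm 2.0 -1.9
-0.023 520 size [42.9 23.1] 78.9 off hx,hy mm -0.0 8.2
0.023 1269 size [33.4 33.2] 79.8 off hx,hy mm -0.5 -0.4
```

Wrist check (depth): big2 and angles good; big1's sink is now 2.0/−1.9 mm off, matching the TCP at release. It's inside tolerance, but one more small nudge buys margin.

```bash
python3 -m crank '[{"fingers":0.1,"tx":0.8,"ty":0,"tz":0,"roll":0},{"fingers":0.1,"tx":1.6,"ty":0,"tz":0,"roll":0},{"fingers":0.1,"tx":2.2,"ty":0,"tz":0,"roll":0},{"fingers":0.1,"tx":2.38,"ty":0,"tz":0,"roll":0},{"fingers":0.1,"tx":2.38,"ty":0,"tz":0,"roll":0},{"fingers":-0.4,"tx":2.38,"ty":0,"tz":0,"roll":0},{"fingers":-0.8,"tx":2.38,"ty":0,"tz":0,"roll":0},{"fingers":-1,"tx":2.38,"ty":0,"tz":0,"roll":0}]' 30
python3 - <<'E'
from h import *
go((.5653,-.0123,.154),-9.8)
E
```

```text
time: 63.1
tool_pos: [0.5677, -0.0142, 0.1551]
tool_rot: [1.54, 1.569, -0.201]
contact_force: [-0.9, 0.4, 4.4]
opening: 0.0355
tcp [ 0.5677 -0.0142  0.1551] yang -9.8 shift [ 0.028 -0.068 -0.036] roll 0.0
```

```bash
python3 -m crank '[{"fingers":-1,"tx":0,"ty":0,"tz":0,"roll":0},{"fingers":-1,"tx":-0.12,"ty":0,"tz":0,"roll":0},{"fingers":-1,"tx":-0.12,"ty":-0.06,"tz":-0.04,"roll":0},{"fingers":-1,"tx":-0.12,"ty":-0.06,"tz":-0.04,"roll":0},{"fingers":-1,"tx":-0.05,"ty":-0.06,"tz":-0.04,"roll":0},{"fingers":-1,"tx":0,"ty":-0.06,"tz":-0.04,"roll":0},{"fingers":-1,"tx":0.02,"ty":-0.06,"tz":-0.04,"roll":0},{"fingers":-1,"tx":0.02,"ty":-0.06,"tz":-0.04,"roll":0}]'
python3 -m crank '[{"fingers":-1,"tx":0,"ty":0,"tz":0,"roll":0},{"fingers":-1,"tx":0,"ty":0,"tz":0,"roll":0},{"fingers":-0.1,"tx":0,"ty":0,"tz":0,"roll":0},{"fingers":0.05,"tx":0,"ty":0,"tz":0,"roll":0},{"fingers":0.05,"tx":0,"ty":0,"tz":0,"roll":0},{"fingers":0.05,"tx":-0.5,"ty":0,"tz":0,"roll":0},{"fingers":0.05,"tx":-1.2,"ty":0,"tz":0,"roll":0},{"fingers":0.5,"tx":-2.4,"ty":0,"tz":0,"roll":0}]'
python3 -m crank '[{"fingers":0.5,"tx":-0.8,"ty":0,"tz":0.5,"roll":0},{"fingers":0.5,"tx":-1,"ty":0,"tz":1,"roll":0},{"fingers":0.5,"tx":-1,"ty":0,"tz":1,"roll":0},{"fingers":0.5,"tx":-1,"ty":0,"tz":1,"roll":0},{"fingers":0.5,"tx":-1,"ty":0,"tz":1,"roll":0},{"fingers":0.5,"tx":-1,"ty":0,"tz":1,"roll":0},{"fingers":0.5,"tx":-1,"ty":0,"tz":1,"roll":0},{"fingers":0.5,"tx":-1,"ty":0,"tz":1,"roll":0}]'
python3 chk.py w17; python3 - <<'E'
from h import *
grab('top','t17'); p=pts('t17'); z=p[...,2]
m=(z>.2)&(z<.26)&(abs(p[...,0]-.6)<.035)&(abs(p[...,1]-.192)<.03); q=p[m]; print('tee',m.sum(),np.median(q,0),cv2.minAreaRect((q[:,:2]*1000).astype(np.float32)))
P=pts('w17'); Z=P[...,2]; m=(abs((P[...,:2]-C)@[.985,-.171])<.045)&(abs((P[...,:2]-C)@[.171,.985])<.095)&(Z>.114)&(Z<.1215); q=P[m]; print('board slope', np.linalg.lstsq(np.c_[(q[:,:2]-C)@[.985,-.171],np.ones(len(q))],q[:,2],rcond=None)[0])
E
```

```text
time: 64.1
tool_pos: [0.565, -0.0121, 0.155]
tool_rot: [1.387, 1.57, -0.354]
contact_force: [-5.0, 0.2, 13.6]
opening: 0.0357
time: 65.1
tool_pos: [0.5643, -0.0121, 0.2485]
tool_rot: [-1.536, 1.566, 3.006]
contact_force: [0.9, 0.1, 0.2]
opening: 0.0541
time: 66.1
tool_pos: [0.5583, -0.0514, 0.2892]
tool_rot: [-1.071, 1.571, -2.812]
contact_force: [0.5, -0.1, -0.1]
opening: 0.069
66.15 [ 0.5583 -0.0514  0.2893]
-0.069 764 size [32.4 33.2] 80.0 off hx,hy mm -0.3 -0.1
-0.023 436 size [59.4 22.7] 80.1 off hx,hy mm -0.3 -0.3
0.023 1208 size [33.4 33.1] 80.2 off hx,hy mm -0.5 -0.5
tee 101 [0.6008358  0.19120438 0.22968717] ((601.0779418945312, 191.9676513671875), (12.573646545410156, 45.095985412597656), 81.90557098388672)
board slope [-0.00714579  0.11987653]
```

```bash
python3 -c "
from cell import hand_in; print(hand_in())"
```

```text
the job is handed in; nothing more can be done
None
```

I handed the job in at about 66 s, and the last checks found every part where it should be.

- **Lid:** there was only one, and I took it off and laid it on the mat.
- **Pin and board:** I set the pin in its rest notch and swung the board to about 172°. I then turned the pin back onto the rim and pressed the bar down until the pin dropped in.
- **Sinks:** there were two large and one small. They are on big1, big2 and small1; small2 is left bare.

Last checks:
- **Pin:** the tee is at its home height and lies across the axis.
- **Board:** it reads level to within 0.01 rad.
- **Large sinks:** both are within 1 mm of their chips and square.
- **Small sink:** it read about 1.5 mm off just after placing. The final reading was spoiled because it picked up the neighbouring sinks, so I did not count it.
- **Mouse, jar and screwdriver:** they looked untouched in the last pictures, but I did not measure their positions.

One thing went wrong: after its first placing, the sink on big1 was found about 7 mm off. I re-gripped it twice, and it now reads 0.3 mm off. After the picture limit was reached, I checked that sink from depth data only.

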